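Demould a resin bone block and press it home in the saw clamp

ROBOT

A 6-joint arm with a two-finger parallel gripper is mounted at the origin on a cart in front of the work surface, level with it; the furniture and walls round the work are solid. World frame = base frame: x ahead of the robot, y to its left, z up, the work surface at z = 0. Lengths are in m, angles in rad, forces in N, time in s.
With the tool pointing down it reaches from about 0.225 to 0.875 m from the base axis. Payload 3.4 kg.
Tool frame: the origin (TCP) lies at the very end of the fingers, on their centre line; the grasp point (between the pads) lies manip.pinch_z behind it (manip.pinch_z is the distance from the TCP to the grasp point, in m); z points along the fingers, y is the direction in which the jaws open and shut (so a half turn about z gives the same grasp; the last joint's range is limited). The gripper opens to 85 mm and grips with 20 to 120 N. Pads are 22 mm wide; open, the fingers measure 114 mm over their backs; the gripper's body (76 mm by 85 mm) begins 54 mm behind the grasp point. The pads swing forward as they close: fully open they stand 13 mm farther back than shut.
Start: joints at [1.183, 0.276, 1.505, -0, 1.361, -0.121], TCP at [0.152, 0.555, 0.231] pointing down, gripper open.
Joint ranges: [-2.89, 2.89], [-0.75, 2.08], [0.22, 2.7], [-1.18, 4.32], [0.11, 2.71], [-2.7, 2.7]. Speed limits (rad/s): [2.57, 2.57, 3.14, 3.14, 3.14, 3.14].

INTERFACE

Orientations are given as a unit quaternion [w, x, y, z].
In Python, from rig import manip, imaging, workorder gives the robot as it stands.
- The arm moves only by the tool apply_moves, never from a script. Its argument "moves" is one flat list of numbers, 7 for each row, row after row: the finger opening in m, from 0 to 0.0854, then the shift along the tool's x, y, z in m, then the turn, a rotation vector about the tool's x, y, z in rad. In form: [jaw, tx, ty, tz, rx, ry, rz, jaw, tx, ty, tz, rx, ry, rz, ...]. A call has exactly 8 rows; each row shifts and turns the pose as measured when the row begins, along the tool's axes as they then stand; what a row does not reach is not made up. A row lasts 1/12 s, in which the tool goes at most 41.7 mm and 7.16 degrees, less where a joint would pass 70% of its speed; a pose out of reach is approached as far as the arm can. A call with a gripper value outside its range is refused whole. The fingers move at their own pace and stop on an object; "newtons" is the grip in N (left out, the last holds). Time passes only in rows, so rows that do not move let the fingers close, or fill a call up. It gives the time, the measured TCP pose, the force and the opening at its end, in the units of the state.
- manip.get_state(): the state, without advancing time (a new reading comes with each control period).
- imaging.get_image(name): name is "scene" or "top"; returns a dict with "image" (384x512x3 uint8, red, green, blue), "range_z" (384x512 float32, m along the optical axis (not along the pixel's ray), 0 where there is no reading), "fx", "fy", "cx", "cy" (pixels), "k1" (the pictures are not rectified: a ray, as slopes to the right and down, at radius r is drawn at 1 + k1 r^2 times it, then the intrinsics apply), "R" (3x3) and "t" (3): a world point X has camera coordinates R X + t. Camera axes: x right, y down, z forward; pixel columns grow to the right and rows downward; lengths in m; the calibration is good to about 2 mm. A picture is of the moment at which its call begins.
- workorder.sign_off(): hands the job in, once; it reports no verdict.
The state is a dict: "clock": time; "qpos": joint angles; "qd": joint speeds; "effort": joint torques, N m; "position": TCP position; "ee_rot": TCP orientation; "contact_force": force on the tool from outside, world axes, zero at the start; "moment": the same for the moment, N m; "width": finger opening in m.
Only numpy, scipy, OpenCV 4.12 (cv2) and the standard library are available. Lean on these libraries where they do the work, as an engineer would, in place of code of your own. Each camera call takes 0.05 s, during which the arm holds its last target.

TASK

Lift the cast resin bone block straight out of the open lower half of the casting mould and set it down, not drop it, flat in the channel of the bone-saw clamp, between the fixed jaw and the sprung swing arm. Let go of it and push the arm's upright handle towards the block, past its last ratchet click and right back to its stop, so that the sprung shoe presses the block against the jaw; finish while still holding the arm pressed there with the fingers, so that I can tighten the star knob on its pivot. Leave the other things on the worktop where they are.

Things in the scene. Friction and masses are not known exactly. Their poses are not given: they have to be found in the camera images.
- block_mid (a point): centre of the cast block: milky beige resin, 45 (x) x 27 (y) x 32 (z) mm, about 55 g, a round bone section in its top. x along its length, y across, z up. Lowest 2 mm bevelled by 1.5 mm. At the start it stands in the cavity of the lower mould half, its upper 16 mm above the mould's top face, where its long sides can be pinched from above.
- cavity (a point): centre of the cavity floor in the lower mould half, an aluminium block 88 (x) x 66 (y) x 22 (z) mm that does not move. The floor is 6 mm above the worktop; the cavity is 48 x 30 mm, 16 mm deep, open at the top. Two 6 mm dowel pins rise 7 mm above the top face near two opposite corners.
- seat (a point): point on the clamp's channel floor, 20 mm above the worktop, below the centre of the block once clamped. x along the channel to the fixed jaw, y left of that, z up. Jaw face at x = +22.5 mm, 28 mm high. The open arm's shoe stands 42 mm from here at -x, so the block may be set down with its centre from x = -20 to 0 mm; the arm pushes it home against the jaw.
- pivot (a point): upright pivot axis of the swing arm at the arm's mid-height, 39 mm above the worktop, at x = -41.3, y = +47 mm in the seat's axes. A black star knob of 28 mm diameter sits on it, top 60 mm above the worktop.
- handle_mid (a point): middle of the upright black handle at the arm's free end: 17 mm diameter, 48 to 78 mm above the worktop, axis 125 mm from the pivot axis, moving on a level arc about it. The arm's steel bar lies below (top at 45 mm). A pawl knob of 12 mm diameter, top at 60 mm, stands on the arm 40 mm from the handle towards the pivot.
- clamp_arm (a joint): angle of the swing arm (rad): 0 = open at the start, growing anticlockwise seen from above as the handle is pushed in the seat's +x direction, to the stop at 0.50 (62 mm of handle travel). At 0.42 the arm points from the pivot along the seat's -y. Three clicks, the last at about 0.43. Push at the handle: 2 N at first, about 8 N near the stop. Let go, it springs back to the last tooth passed.
- pawl (a joint): lift of the spring-loaded ratchet pawl in the arm (m): 0 = dropped behind a tooth or on the flat of the toothed arc, up to about 0.004 while it rides over a tooth.
- shoe (a joint): how far the arm's sprung shoe is pushed back into the arm (m): 0 = fully out, 0.008 = fully in. A clamped block pushes it in by about 0.005 at the arm's stop, with about 7 N. The shoe bears on the block 48 mm from the pivot.
- mould_top: upper half of the mould, lying open: aluminium frame 88 x 66 x 16 mm, origin at the centre of its underside. Leave it.
- slide_box: blue slide box 40 x 90 x 32 mm, origin at the centre of its underside. Leave it.
- forceps: steel forceps 15 x 133 x 9 mm lying on the worktop, origin at the centre of the underside. Leave it.
- clamp: grey bone-saw clamp, 150 x 134 mm foot on a rubber base, does not move. Origin on the worktop below the seat point, axes as the seat's. Tallest parts: handle 78 mm, pivot knob 60 mm, jaw 48 mm above the worktop. Guide rails flank the channel from x = -22 to +20 mm: 31 mm apart at the floor, slanted lead-in above, only 11 mm high, so a block's upper half is free at its sides.

How it is judged:
By the outcome, as a careful person would: the job done as asked, in the order asked, and still so for the second after the job is handed in, while the arm keeps its last pose, push and grip.
It also fails if it takes over 54 s, if anything falls off the work surface, if the arm or the gripper's body presses on something with over 40 N, if the wrist force passes 120 N, or if a joint passes its speed limit or range.

## Working session

There is one attempt and no reset: what is moved stays moved. The work goes in short steps, Python scripts to look and compute and a tool call to move; the robot and the scene stay as the last step left them, time stands still between calls to the robot, and variables do not carry over. Pictures are saved under pics/ and viewed, and the job is handed in when it is done.

Besides the shell and the picture viewer there is one more tool, called as name(argument=value, ...) on one line, values as JSON. apply_moves: Moves the arm, as the interface text tells. Its arguments: {"type":"object","properties":{"moves":{"type":"array"},"newtons":{"type":"number"}},"required":["moves"]}

```bash
ls; mkdir -p pics; python3 - <<'E'
from rig import manip, imaging, workorder
import cv2, numpy as np
print(manip.get_state(), manip.pinch_z)
for n in ["scene","top"]:
    d=imaging.get_image(n)
    np.savez(f"pics/{n}0.npz",**d)
    cv2.imwrite(f"pics/{n}0.png",cv2.resize(d["image"][:,:,::-1],(800,600),interpolation=cv2.INTER_CUBIC))
    print(n,d["fx"],d["fy"],d["cx"],d["cy"],d["k1"],d["R"],d["t"])
E
```

```text
pics
{'clock': 0.0, 'qpos': array([ 1.18299045e+00,  2.76603334e-01,  1.50616703e+00, -9.18168479e-06,
        1.36070624e+00, -1.20999014e-01]), 'qd': array([ 0.00084918,  0.00017969, -0.00013301,  0.00135867, -0.0015643 ,
        0.00047661]), 'effort': array([-9.72027156e-04, -4.16783023e+01, -2.45808256e+01, -1.46634090e-05,
        1.08096673e-02,  2.26440886e-05]), 'position': array([0.1513994 , 0.55414215, 0.23042146]), 'ee_rot': array([-2.32720381e-04,  1.33007085e-01,  9.91114639e-01, -9.12789063e-04]), 'contact_force': array([ 0.67949241, -0.19677669,  0.15108858]), 'moment': array([0.00168642, 0.0461599 , 0.02416483]), 'width': 0.08559373929372541} 0.0187
scene 447.6003092605824 447.6003092605824 256.3785727396259 192.55735916974166 0.005652070950309063 [[-0.71821774 -0.69580391  0.00449392]
 [-0.42407721  0.43259934 -0.79562323]
 [ 0.55165369 -0.57333649 -0.6057751 ]] [0.33750954 0.31322206 0.54974827]
top 348.4651613781299 348.4651613781299 245.53055142747272 194.41764915696777 -0.02152832347956075 [[ 0.00361598 -0.99901464 -0.04423432]
 [-0.98767723  0.00335316 -0.15646867]
 [ 0.15646282  0.04425502 -0.98669189]] [-0.04833168  0.58434963  0.84488968]
```

```bash
ls -R . | head
```

```text
.:
pics

pics:
scene0.npz
scene0.png
top0.npz
top0.png
```

View pics/scene0.png

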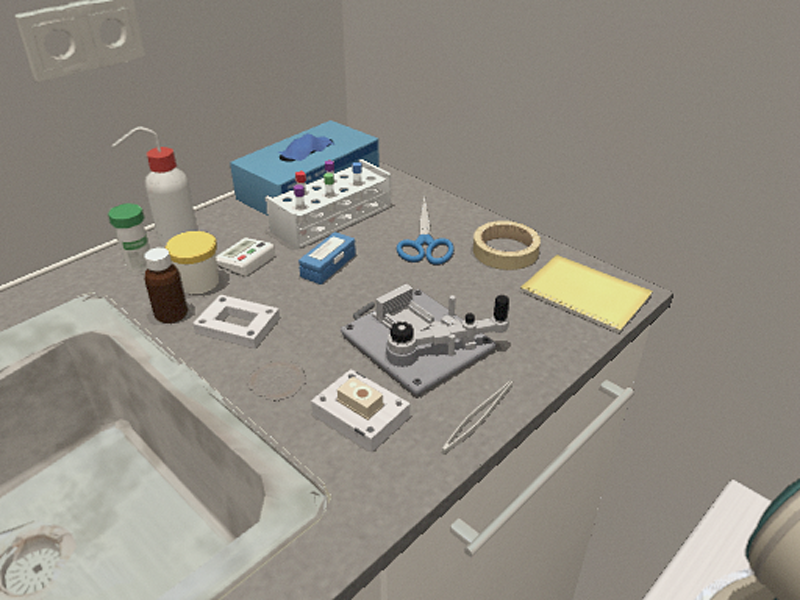

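View pics/top0.png

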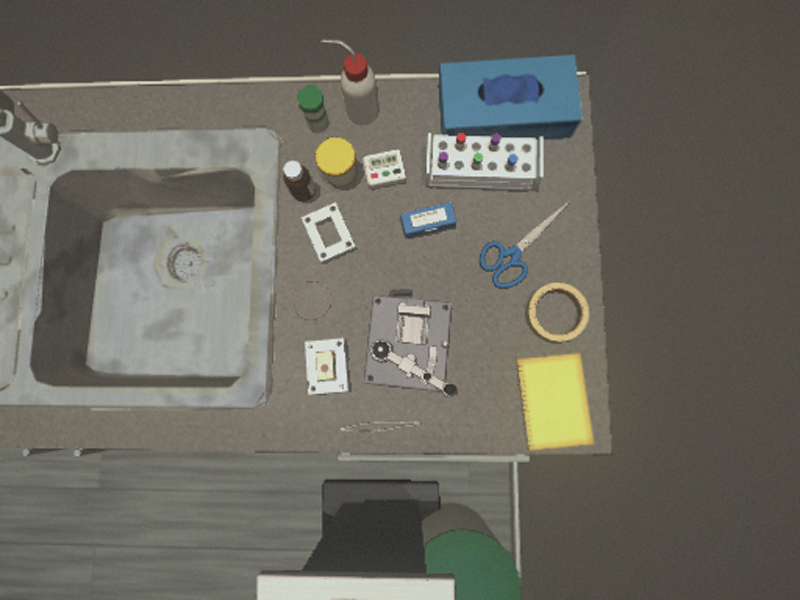

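```bash
cat > h.py <<'E'
import numpy as np, cv2
def load(n): return dict(np.load(f"pics/{n}.npz"))
def KD(d): return np.array([[d["fx"],0,d["cx"]],[0,d["fy"],d["cy"]],[0,0,1.]],float),np.array([float(d["k1"]),0,0,0,0])
def proj(d,X):
    K,D=KD(d); rv,_=cv2.Rodrigues(np.asarray(d["R"],float))
    return cv2.projectPoints(np.asarray(X,float).reshape(-1,1,3),rv,np.asarray(d["t"],float),K,D)[0].reshape(-1,2)
def ray(d,px):
    K,D=KD(d); u=cv2.undistortPoints(np.asarray(px,float).reshape(-1,1,2),K,D).reshape(-1,2)
    R=np.asarray(d["R"]);t=np.asarray(d["t"])
    return -R.T@t, np.c_[u,np.ones(len(u))]@R
def plane(d,px,z):
    o,v=ray(d,px); return o+v*((z-o[2])/v[:,2])[:,None]
def crop(d,x0,y0,w,h,s,out):
    cv2.imwrite(out,cv2.resize(d["image"][y0:y0+h,x0:x0+w,::-1],None,fx=s,fy=s,interpolation=cv2.INTER_CUBIC))
E
python3 - <<'E'
from h import *
t=load("top0");s=load("scene0")
crop(t,185,180,120,100,6,"pics/t1.png")
crop(s,195,175,140,120,5,"pics/s1.png")
print(plane(t,[[325*.64,365*.64],[412*.64,330*.64]],0.03))
print(plane(s,[[361*.64,400*.64],[400*.64,300*.64]],0.03))
E
```

```text
[[ 0.48529357  0.04841136  0.03      ]
 [ 0.54286946 -0.09446354  0.03      ]]
[[ 0.47972647  0.0524048   0.03      ]
 [ 0.57532912 -0.10749733  0.03      ]]
```

View pics/t1.png

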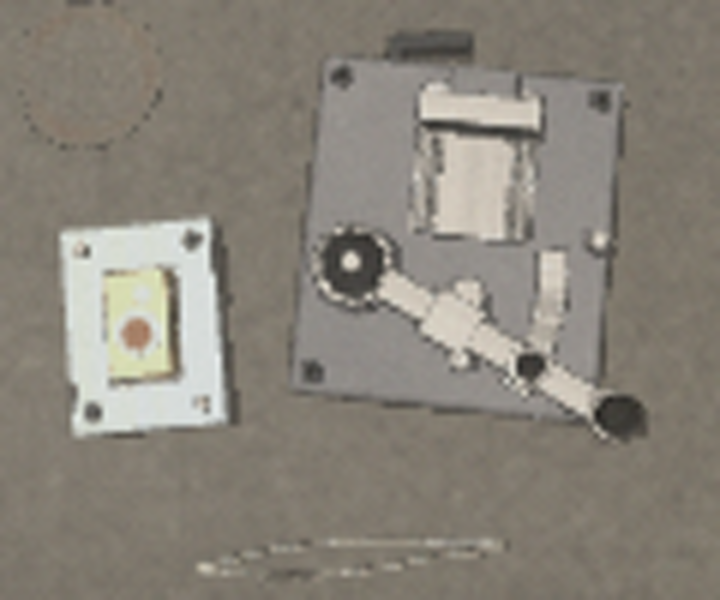

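View pics/s1.png

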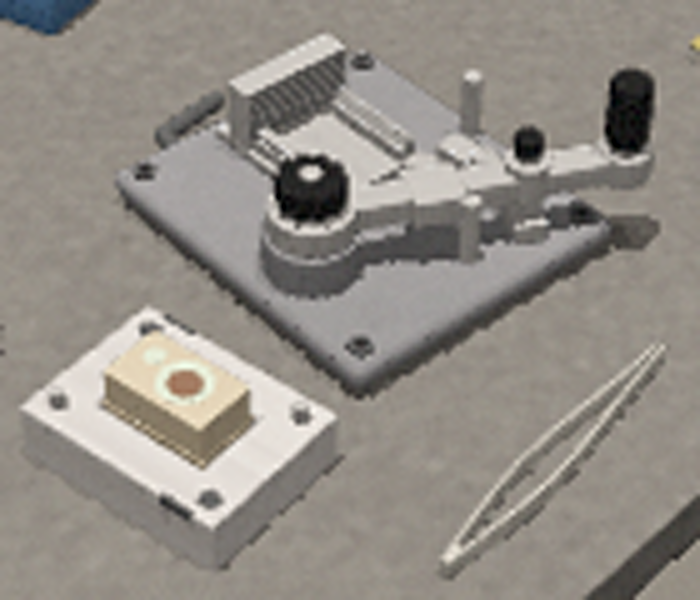

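```bash
cat >> h.py <<'E'
def px(n,pts):
    x0,y0,s={"t":(185,180,6),"s":(195,175,5)}[n]
    return (np.array(pts,float)+.5)/s-.5+[x0,y0]
def tri(a,pa,b,pb):
    A=[];B=[]
    for d,p in((a,pa),(b,pb)):
        o,v=ray(d,[p]);v=v[0]/np.linalg.norm(v[0]);P=np.eye(3)-np.outer(v,v);A.append(P);B.append(P@o)
    return np.linalg.lstsq(np.vstack(A),np.hstack(B),rcond=None)[0]
E
python3 - <<'E'
from h import *
np.set_printoptions(precision=4,suppress=True)
t=load("top0");s=load("scene0")
def blob(d,x0,y0,x1,y1,th=60):
    g=d["image"].max(2)[y0:y1,x0:x1]; m=(g<th).astype(np.uint8)
    n,l,st,c=cv2.connectedComponentsWithStats(m)
    i=1+np.argmax(st[1:,4]); return c[i]+[x0,y0],st[i]
# block top face
c=plane(s,px("s",[(155,330),(250,387),(203,433),(105,376)]),.038)
print("block scene",c,c.mean(0),np.linalg.norm(np.roll(c,-1,0)-c,axis=1))
e=(c[1]-c[0]+c[2]-c[3]);print("dir",np.degrees(np.arctan2(e[1],e[0])))
im=t["image"].astype(int); m=((im[:,:,0]-im[:,:,2]>35)&(im[:,:,0]>150)).astype(np.uint8)
m[:, :195]=0;m[:,225:]=0;m[:215]=0;m[250:]=0
ct=max(cv2.findContours(m,0,2)[0],key=cv2.contourArea);r=cv2.minAreaRect(ct);print(r)
c=plane(t,cv2.boxPoints(r),.038);print("block top",c,c.mean(0),np.linalg.norm(np.roll(c,-1,0)-c,axis=1))
# mould corners scene z=.022
c=plane(s,px("s",[(150,308),(340,415),(212,525),(22,408)]),.022)
print("mould scene",c,c.mean(0),np.linalg.norm(np.roll(c,-1,0)-c,axis=1))
e=(c[1]-c[0]+c[2]-c[3]);print("dir",np.degrees(np.arctan2(e[1],e[0])))
c=plane(t,px("t",[(60,230),(210,218),(228,423),(76,435)]),.022)
print("mould top",c,c.mean(0),np.linalg.norm(np.roll(c,-1,0)-c,axis=1))
e=(c[1]-c[0]+c[2]-c[3]);print("dir",np.degrees(np.arctan2(e[1],e[0])))
# clamp
print("knob top-view",plane(t,px("t",[(351,261)]),.06), "scene",plane(s,px("s",[(311,173)]),.06))
print("handle top-view",plane(t,px("t",[(622,411)]),.078), "scene",plane(s,px("s",[(634,80)]),.078))
print(blob(t,265,235,300,260),blob(t,230,210,260,235))
print("tri knob",tri(t,px("t",[(351,261)])[0],s,px("s",[(311,173)])[0]))
# jaw top corners z .048
print("jaw scene",plane(s,px("s",[(231,80),(328,34),(345,45),(248,92)]),.048))
print("jaw top",plane(t,px("t",[(422,85),(540,93),(540,132),(418,120)]),.048))
# foot corners
print("foot s",plane(s,px("s",[(118,180),(360,392),(610,228)]),.012))
print("foot t",plane(t,px("t",[(322,60),(624,82),(605,420),(292,390)]),.012))
E
```

```text
block scene [[0.508  0.0385 0.038 ]
 [0.4642 0.035  0.038 ]
 [0.4601 0.0611 0.038 ]
 [0.5035 0.066  0.038 ]] [0.4839 0.0502 0.038 ] [0.0439 0.0264 0.0437 0.0278]
dir -174.48879432812575
((205.0, 228.0), (6.0, 4.0), 90.0)
block top [[0.5068 0.0605 0.038 ]
 [0.5068 0.0502 0.038 ]
 [0.4915 0.0499 0.038 ]
 [0.4915 0.0601 0.038 ]] [0.4991 0.0552 0.038 ] [0.0103 0.0153 0.0103 0.0153]
mould scene [[0.5307 0.0208 0.022 ]
 [0.4438 0.0116 0.022 ]
 [0.4394 0.0773 0.022 ]
 [0.525  0.0863 0.022 ]] [0.4847 0.049  0.022 ] [0.0874 0.0658 0.0861 0.0657]
dir -173.9831822082193
mould top [[0.5263 0.0857 0.022 ]
 [0.5315 0.0202 0.022 ]
 [0.4437 0.0112 0.022 ]
 [0.4383 0.0765 0.022 ]] [0.485  0.0484 0.022 ] [0.0657 0.0884 0.0656 0.0885]
dir -85.37504957623547
knob top-view [[ 0.5101 -0.0431  0.06  ]] scene [[ 0.5106 -0.0427  0.06  ]]
handle top-view [[ 0.449  -0.1523  0.078 ]] scene [[ 0.4473 -0.1506  0.078 ]]
(array([289.1111, 247.6667]), array([23, 11,  3,  5,  9], dtype=int32)) (array([245.5, 219. ]), array([15,  9,  2,  1,  2], dtype=int32))
tri knob [ 0.5103 -0.0429  0.06  ]
jaw scene [[ 0.5835 -0.0727  0.048 ]
 [ 0.5776 -0.122   0.048 ]
 [ 0.5674 -0.1213  0.048 ]
 [ 0.5731 -0.0719  0.048 ]]
jaw top [[ 0.5855 -0.0723  0.048 ]
 [ 0.5819 -0.1221  0.048 ]
 [ 0.5653 -0.122   0.048 ]
 [ 0.5705 -0.0706  0.048 ]]
foot s [[ 0.6029 -0.0279  0.012 ]
 [ 0.4532 -0.0088  0.012 ]
 [ 0.4447 -0.142   0.012 ]]
foot t [[ 0.6027 -0.0274  0.012 ]
 [ 0.5923 -0.1604  0.012 ]
 [ 0.4455 -0.1501  0.012 ]
 [ 0.4579 -0.0153  0.012 ]]
```

```bash
cat > plan.py <<'E'
# usage: plan.py x y z yawY_deg rows  -> per-row tool shifts (tool pointing down)
import sys, numpy as np
from scipy.spatial.transform import Rotation as Ro
from rig import manip
np.set_printoptions(precision=4,suppress=True)
s=manip.get_state()
x,y,z,yaw=map(float,sys.argv[1:5]);n=int(sys.argv[5])
q=s["ee_rot"];R=Ro.from_quat([q[1],q[2],q[3],q[0]])
yw=np.radians(yaw);Y=np.array([np.cos(yw),np.sin(yw),0]);Z=np.array([0,0,-1.]);X=np.cross(Y,Z)
T=Ro.from_matrix(np.c_[X,Y,Z])
M=R.as_matrix();print("t",s["clock"],"pos",s["position"],"yawY",np.degrees(np.arctan2(M[1,1],M[0,1])),"F",s["contact_force"],"w",round(s["width"],4))
rv=(R.inv()*T).as_rotvec()/n; p=s["position"].copy(); d=(np.array([x,y,z])-p)/n
print("dist/row",np.linalg.norm(d),"rot total",rv*n)
for i in range(n):
    print(R.inv().apply(d).round(4),rv.round(4)); R=R*Ro.from_rotvec(rv)
E
python3 plan.py 0.484 0.050 0.13 95.5 16
python3 - <<'E'
from h import *
np.set_printoptions(precision=4,suppress=True)
t=load("top0");s=load("scene0")
print("floor t",plane(t,px("t",[(440,137),(515,137),(438,235),(513,240)]),.02))
print("rails s inner low",plane(s,px("s",[(225,125),(330,75),(415,140)]),.02))
print("post t",plane(t,px("t",[(598,238)]),.06),plane(s,px("s",[(472,75)]),.06), tri(t,px("t",[(598,238)])[0],s,px("s",[(472,75)])[0]))
E
```

```text
t 0.1 pos [0.1514 0.5542 0.2305] yawY 74.71621200966428 F [-0.9874 -0.5233  0.1765] w 0.0851
dist/row 0.03827127153198354 rot total [-0.0015 -0.0005 -0.3627]
[-0.0284 -0.0249  0.0063] [-0.0001 -0.     -0.0227]
[-0.0278 -0.0255  0.0063] [-0.0001 -0.     -0.0227]
[-0.0272 -0.0262  0.0063] [-0.0001 -0.     -0.0227]
[-0.0266 -0.0268  0.0063] [-0.0001 -0.     -0.0227]
[-0.026  -0.0274  0.0063] [-0.0001 -0.     -0.0227]
[-0.0254 -0.028   0.0063] [-0.0001 -0.     -0.0227]
[-0.0247 -0.0285  0.0063] [-0.0001 -0.     -0.0227]
[-0.0241 -0.0291  0.0063] [-0.0001 -0.     -0.0227]
[-0.0234 -0.0296  0.0063] [-0.0001 -0.     -0.0227]
[-0.0227 -0.0301  0.0063] [-0.0001 -0.     -0.0227]
[-0.022  -0.0307  0.0063] [-0.0001 -0.     -0.0227]
[-0.0213 -0.0311  0.0063] [-0.0001 -0.     -0.0227]
[-0.0206 -0.0316  0.0063] [-0.0001 -0.     -0.0227]
[-0.0199 -0.0321  0.0063] [-0.0001 -0.     -0.0227]
[-0.0192 -0.0325  0.0063] [-0.0001 -0.     -0.0227]
[-0.0184 -0.033   0.0063] [-0.0001 -0.     -0.0227]
floor t [[ 0.567  -0.0796  0.02  ]
 [ 0.567  -0.1122  0.02  ]
 [ 0.5243 -0.0787  0.02  ]
 [ 0.5221 -0.111   0.02  ]]
rails s inner low [[ 0.5905 -0.0755  0.02  ]
 [ 0.5834 -0.1296  0.02  ]
 [ 0.529  -0.1221  0.02  ]]
post t [[ 0.5195 -0.1449  0.06  ]] [[ 0.5076 -0.1294  0.06  ]] [ 0.5209 -0.146   0.0441]
```

apply_moves(moves=[0.0854, -0.028, -0.025, 0.006, 0, 0, -0.023, 0.0854, -0.028, -0.0255, 0.006, 0, 0, -0.023, 0.0854, -0.027, -0.026, 0.006, 0, 0, -0.023, 0.0854, -0.0266, -0.0268, 0.006, 0, 0, -0.023, 0.0854, -0.026, -0.0274, 0.006, 0, 0, -0.023, 0.0854, -0.0254, -0.028, 0.006, 0, 0, -0.023, 0.0854, -0.0247, -0.0285, 0.006, 0, 0, -0.023, 0.0854, -0.024, -0.029, 0.006, 0, 0, -0.023])

```text
clock: 0.77
position: [0.3202, 0.3007, 0.1772]
ee_rot: [-0.002, 0.03, 1.0, 0.001]
contact_force: [1.1, 0.6, 0.7]
width: 0.0858
```

```bash
python3 plan.py 0.484 0.050 0.13 95.5 8
```

```text
t 0.7667 pos [0.3202 0.3007 0.1772] yawY 86.60408701492857 F [1.0545 0.5818 0.7469] w 0.0858
dist/row 0.03790150045196759 rot total [ 0.0023 -0.003  -0.1553]
[-0.0223 -0.0301  0.0058] [ 0.0003 -0.0004 -0.0194]
[-0.0217 -0.0305  0.0058] [ 0.0003 -0.0004 -0.0194]
[-0.0211 -0.0309  0.0058] [ 0.0003 -0.0004 -0.0194]
[-0.0205 -0.0313  0.0058] [ 0.0003 -0.0004 -0.0194]
[-0.0199 -0.0317  0.0058] [ 0.0003 -0.0004 -0.0194]
[-0.0193 -0.0321  0.0059] [ 0.0003 -0.0004 -0.0194]
[-0.0187 -0.0325  0.0059] [ 0.0003 -0.0004 -0.0194]
[-0.018  -0.0328  0.0059] [ 0.0003 -0.0004 -0.0194]
```

apply_moves(moves=[0.055, -0.0223, -0.03, 0.0058, 0, 0, -0.0194, 0.055, -0.0217, -0.0305, 0.0058, 0, 0, -0.0194, 0.055, -0.021, -0.031, 0.0058, 0, 0, -0.0194, 0.055, -0.0205, -0.0313, 0.0058, 0, 0, -0.0194, 0.055, -0.02, -0.0317, 0.0058, 0, 0, -0.0194, 0.055, -0.0193, -0.032, 0.0058, 0, 0, -0.0194, 0.055, -0.0187, -0.0325, 0.0058, 0, 0, -0.0194, 0.055, -0.018, -0.033, 0.0058, 0, 0, -0.0194])

```text
clock: 1.43
position: [0.4879, 0.0361, 0.1262]
ee_rot: [-0.002, -0.052, 0.999, 0.002]
contact_force: [0.4, 0.9, -0.2]
width: 0.055
```

```bash
python3 plan.py 0.484 0.050 0.07 95.5 7; python3 - <<'E'
from h import *
from rig import imaging
for n in ["scene","top"]:
    d=imaging.get_image(n); np.savez(f"pics/{n}1.npz",**d)
crop(load("scene1"),190,140,150,140,4,"pics/s2.png")
E
```

```text
t 1.4333 pos [0.4879 0.0361 0.1262] yawY 95.92721006942034 F [ 0.4374  0.8526 -0.2407] w 0.055
dist/row 0.008283650636397489 rot total [ 0.0035 -0.0046  0.0075]
[0.0003 0.002  0.008 ] [ 0.0005 -0.0007  0.0011]
[0.0003 0.002  0.008 ] [ 0.0005 -0.0007  0.0011]
[0.0003 0.002  0.008 ] [ 0.0005 -0.0007  0.0011]
[0.0003 0.002  0.008 ] [ 0.0005 -0.0007  0.0011]
[0.0003 0.002  0.008 ] [ 0.0005 -0.0007  0.0011]
[0.0003 0.002  0.008 ] [ 0.0005 -0.0007  0.0011]
[0.0004 0.002  0.008 ] [ 0.0005 -0.0007  0.0011]
```

View pics/s2.png

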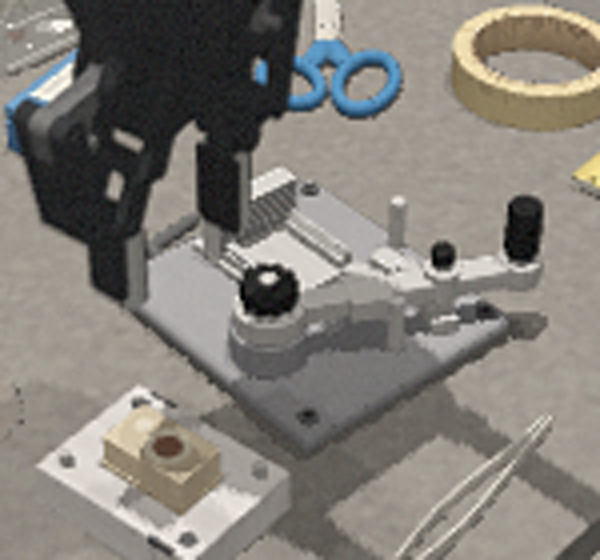

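The gripper hangs above the block (block at about (160,460) in this crop), with the fingers to its two long sides and still about 12 cm up.

apply_moves(moves=[0.055, 0.0003, 0.003, 0.008, 0.001, -0.001, 0.001, 0.055, 0.0003, 0.003, 0.008, 0.001, -0.001, 0.001, 0.055, 0.0003, 0.003, 0.008, 0.001, -0.001, 0.001, 0.055, 0.0003, 0.002, 0.008, 0, 0, 0.001, 0.055, 0.0003, 0.002, 0.008, 0, 0, 0.001, 0.055, 0.0003, 0.001, 0.008, 0, 0, 0.001, 0.055, 0, 0, 0.004, 0, 0, 0, 0.055, 0, 0, 0, 0, 0, 0])

```text
clock: 2.2
position: [0.4814, 0.0532, 0.0666]
ee_rot: [-0.003, -0.047, 0.999, 0.0]
contact_force: [0.3, -0.2, 1.3]
width: 0.0552
```

```bash
python3 plan.py 0.484 0.050 0.026 95.5 7; python3 - <<'E'
from h import *
from rig import imaging
for n in ["scene","top"]:
    d=imaging.get_image(n); np.savez(f"pics/{n}2.npz",**d)
crop(load("scene2"),190,150,110,120,5,"pics/s3.png")
E
```

```text
t 2.2 pos [0.4814 0.0532 0.0666] yawY 95.44208680309603 F [ 0.2921 -0.1641  1.2645] w 0.0552
dist/row 0.005827665523606865 rot total [ 0.0004 -0.0069 -0.001 ]
[-0.0004 -0.0005  0.0058] [ 0.0001 -0.001  -0.0001]
[-0.0004 -0.0005  0.0058] [ 0.0001 -0.001  -0.0001]
[-0.0003 -0.0005  0.0058] [ 0.0001 -0.001  -0.0001]
[-0.0003 -0.0005  0.0058] [ 0.0001 -0.001  -0.0001]
[-0.0003 -0.0005  0.0058] [ 0.0001 -0.001  -0.0001]
[-0.0003 -0.0005  0.0058] [ 0.0001 -0.001  -0.0001]
[-0.0003 -0.0005  0.0058] [ 0.0001 -0.001  -0.0001]
```

View pics/s3.png

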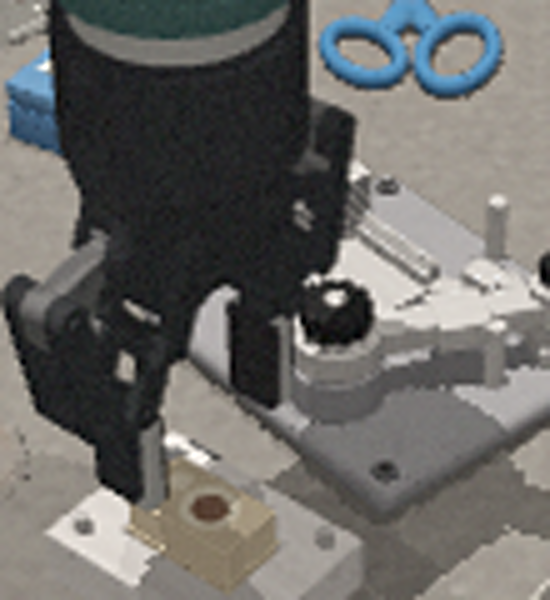

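Fingers straddle the block (top at about (205,510) in this crop), with clearance on both sides. I'll go down and grip.

apply_moves(moves=[0.055, -0.0005, -0.001, 0.006, 0, -0.001, 0, 0.055, -0.0005, -0.001, 0.006, 0, -0.001, 0, 0.055, -0.0005, -0.001, 0.006, 0, -0.001, 0, 0.055, -0.0005, -0.001, 0.006, 0, -0.001, 0, 0.055, -0.0003, 0, 0.006, 0, -0.001, 0, 0.055, 0, 0, 0.006, 0, -0.001, 0, 0.055, 0, 0, 0.004, 0, 0, 0, 0.055, 0, 0, 0.001, 0, 0, 0])

```text
clock: 2.97
position: [0.4873, 0.0477, 0.0236]
ee_rot: [0.003, -0.047, 0.999, -0.0]
contact_force: [0.7, -0.7, 0.4]
width: 0.0549
```

```bash
python3 plan.py 0.484 0.050 0.024 95.5 4
```

```text
t 2.9667 pos [0.4873 0.0477 0.0236] yawY 95.33104488112295 F [ 0.6872 -0.6906  0.4067] w 0.0549
dist/row 0.0010069927559849994 rot total [-0.0006  0.0056 -0.0029]
[ 0.0008  0.0006 -0.0001] [-0.0001  0.0014 -0.0007]
[ 0.0008  0.0006 -0.0001] [-0.0001  0.0014 -0.0007]
[ 0.0008  0.0006 -0.0001] [-0.0001  0.0014 -0.0007]
[ 0.0008  0.0006 -0.0001] [-0.0001  0.0014 -0.0007]
```

apply_moves(moves=[0.055, 0.0015, 0.001, 0, 0, 0.002, 0, 0.055, 0.001, 0.001, 0, 0, 0.002, 0, 0.055, 0, 0, 0, 0, 0, 0, 0.04, 0, 0, 0, 0, 0, 0, 0.03, 0, 0, 0, 0, 0, 0, 0.03, 0, 0, 0, 0, 0, 0, 0.03, 0, 0, 0, 0, 0, 0, 0.03, 0, 0, 0, 0, 0, 0], newtons=30)

```text
clock: 3.63
position: [0.4848, 0.0499, 0.0239]
ee_rot: [0.001, -0.047, 0.999, -0.0]
contact_force: [-0.9, 0.4, 0.4]
width: 0.0302
```

```bash
python3 plan.py 0.484 0.050 0.024 95.5 1; python3 - <<'E'
from h import *
from rig import imaging
for n in ["scene","top"]:
    d=imaging.get_image(n); np.savez(f"pics/{n}3.npz",**d)
crop(load("scene3"),190,190,80,100,6,"pics/s4.png")
E
python3 plan.py 0.484 0.050 0.024 95.5 1
```

```text
t 3.6333 pos [0.4848 0.0499 0.0239] yawY 95.3489274153494 F [-0.8899  0.3586  0.3555] w 0.0302
dist/row 0.0008166363032934275 rot total [-0.0007  0.0022 -0.0026]
[ 0.0008  0.0002 -0.0001] [-0.0007  0.0022 -0.0026]
t 3.7333 pos [0.4847 0.0498 0.0239] yawY 95.34715521081552 F [0.2993 0.7369 0.0262] w 0.0297
dist/row 0.0007725625659155024 rot total [-0.0007  0.0021 -0.0027]
[ 0.0007  0.0002 -0.0001] [-0.0007  0.0021 -0.0027]
```

View pics/s4.png

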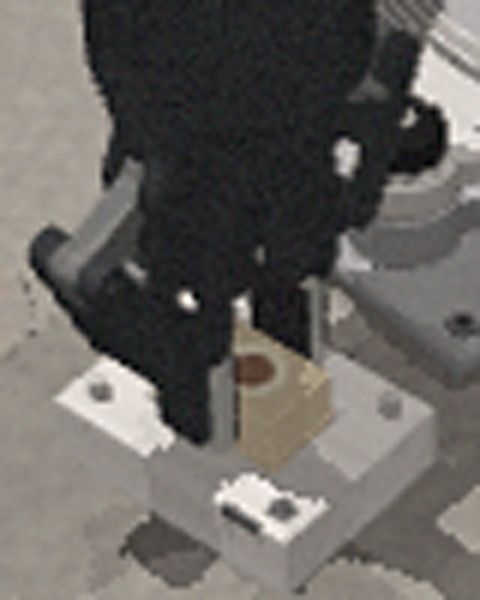

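The pads stand beside the long sides of the block (top at about (255,370)), close above the mould face. Now I'll close.

apply_moves(moves=[0.022, 0, 0, 0, 0, 0, 0, 0.018, 0, 0, 0, 0, 0, 0, 0.018, 0, 0, 0, 0, 0, 0, 0.018, 0, 0, 0, 0, 0, 0, 0.018, 0, 0, 0, 0, 0, 0, 0.018, 0, 0, -0.003, 0, 0, 0, 0.018, 0, 0, -0.004, 0, 0, 0, 0.018, 0, 0, -0.004, 0, 0, 0], newtons=35)

```text
clock: 4.4
position: [0.4838, 0.0498, 0.0348]
ee_rot: [-0.0, -0.047, 0.999, -0.0]
contact_force: [0.2, -0.1, -0.2]
width: 0.0262
```

apply_moves(moves=[0.018, 0, 0, -0.006, 0, 0, 0, 0.018, 0, 0, -0.006, 0, 0, 0, 0.018, 0, 0, -0.006, 0, 0, 0, 0.018, 0, 0, -0.006, 0, 0, 0, 0.018, 0, 0, -0.006, 0, 0, 0, 0.018, 0, 0, -0.01, 0, 0, 0, 0.018, 0, 0, -0.01, 0, 0, 0, 0.018, 0, 0, -0.01, 0, 0, 0])

```text
clock: 5.07
position: [0.483, 0.0499, 0.1004]
ee_rot: [-0.001, -0.047, 0.999, -0.0]
contact_force: [-0.4, 0.3, -0.9]
width: 0.0261
```

```bash
python3 - <<'E'
from h import *
from rig import imaging
for n in ["scene","top"]:
    d=imaging.get_image(n); np.savez(f"pics/{n}4.npz",**d)
crop(load("scene4"),190,150,110,120,5,"pics/s5.png")
E
python3 plan.py 0.539 -0.0936 0.10 84.8 16
```

```text
t 5.1667 pos [0.4846 0.0498 0.1014] yawY 95.34609563381974 F [ 0.5454  0.2705 -0.4845] w 0.026
dist/row 0.009587532988032912 rot total [-0.0005  0.0033  0.1841]
[-0.0025 -0.0092  0.0001] [-0.      0.0002  0.0115]
[-0.0027 -0.0092  0.0001] [-0.      0.0002  0.0115]
[-0.0028 -0.0092  0.0001] [-0.      0.0002  0.0115]
[-0.0029 -0.0091  0.0001] [-0.      0.0002  0.0115]
[-0.003  -0.0091  0.0001] [-0.      0.0002  0.0115]
[-0.0031 -0.0091  0.0001] [-0.      0.0002  0.0115]
[-0.0032 -0.009   0.0001] [-0.      0.0002  0.0115]
[-0.0033 -0.009   0.0001] [-0.      0.0002  0.0115]
[-0.0034 -0.009   0.0001] [-0.      0.0002  0.0115]
[-0.0035 -0.0089  0.0001] [-0.      0.0002  0.0115]
[-0.0036 -0.0089  0.0001] [-0.      0.0002  0.0115]
[-0.0037 -0.0088  0.0001] [-0.      0.0002  0.0115]
[-0.0038 -0.0088  0.0001] [-0.      0.0002  0.0115]
[-0.0039 -0.0088  0.0001] [-0.      0.0002  0.0115]
[-0.004  -0.0087  0.0001] [-0.      0.0002  0.0115]
[-0.0041 -0.0087  0.0001] [-0.      0.0002  0.0115]
```

View pics/s5.png

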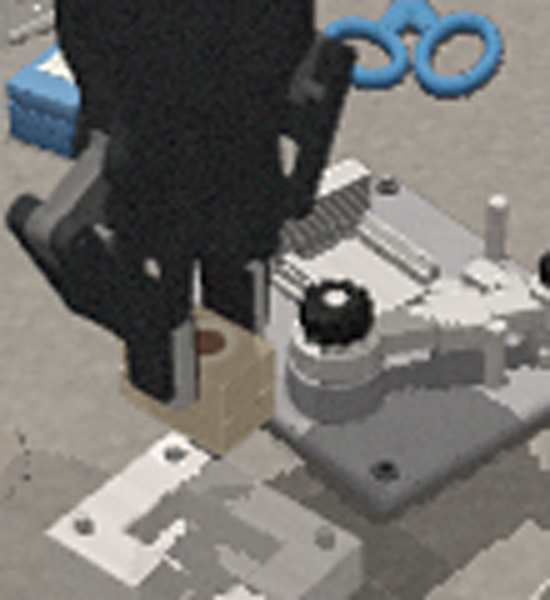

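The block is up and level in the fingers (bottom corner at about (215,450) in this crop), and the cavity below is empty. I'll carry it over at this height; its underside is about 83 mm up and the knob is 60 mm.

apply_moves(moves=[0.018, -0.0025, -0.0092, 0, 0, 0, 0.0115, 0.018, -0.0027, -0.0092, 0, 0, 0, 0.0115, 0.018, -0.0028, -0.0092, 0, 0, 0, 0.0115, 0.018, -0.003, -0.0091, 0, 0, 0, 0.0115, 0.018, -0.003, -0.0091, 0, 0, 0, 0.0115, 0.018, -0.0031, -0.0091, 0, 0, 0, 0.0115, 0.018, -0.0032, -0.009, 0, 0, 0, 0.0115, 0.018, -0.0033, -0.009, 0, 0, 0, 0.0115])

```text
clock: 5.83
position: [0.5126, -0.029, 0.0992]
ee_rot: [-0.001, 0.004, 1.0, -0.0]
contact_force: [0.6, -0.2, -0.7]
width: 0.0265
```

apply_moves(moves=[0.018, -0.0034, -0.009, 0, 0, 0, 0.0115, 0.018, -0.0035, -0.009, 0, 0, 0, 0.0115, 0.018, -0.0036, -0.009, 0, 0, 0, 0.0115, 0.018, -0.0037, -0.0088, 0, 0, 0, 0.0115, 0.018, -0.0038, -0.0088, 0, 0, 0, 0.0115, 0.018, -0.0039, -0.0088, 0, 0, 0, 0.0115, 0.018, -0.004, -0.0087, 0, 0, 0, 0.0115, 0.018, 0, 0, 0, 0, 0, 0])

```text
clock: 6.5
position: [0.5392, -0.1021, 0.0989]
ee_rot: [-0.0, 0.05, 0.999, -0.001]
contact_force: [-0.1, -1.6, -0.4]
width: 0.0261
```

```bash
python3 plan.py 0.539 -0.0936 0.10 84.8 3
```

```text
t 6.5 pos [ 0.5392 -0.1021  0.0989] yawY 84.28630550778544 F [-0.0957 -1.6413 -0.4331] w 0.0261
dist/row 0.0028574266239637636 rot total [-0.0015 -0.0001 -0.009 ]
[ 0.0004  0.0028 -0.0004] [-0.0005 -0.     -0.003 ]
[ 0.0004  0.0028 -0.0004] [-0.0005 -0.     -0.003 ]
[ 0.0003  0.0028 -0.0004] [-0.0005 -0.     -0.003 ]
```

apply_moves(moves=[0.018, 0.0002, 0.0028, 0.004, 0, 0, -0.003, 0.018, 0.0002, 0.0028, 0.004, 0, 0, -0.003, 0.018, 0.0002, 0.0025, 0.004, 0, 0, -0.003, 0.018, 0, 0, 0.004, 0, 0, 0, 0.018, 0, 0, 0.004, 0, 0, 0, 0.018, 0, 0, 0.003, 0, 0, 0, 0.018, 0, 0, 0, 0, 0, 0, 0.018, 0, 0, 0, 0, 0, 0])

```text
clock: 7.17
position: [0.5376, -0.0907, 0.0725]
ee_rot: [-0.002, 0.044, 0.999, 0.0]
contact_force: [-0.0, -0.4, -0.5]
width: 0.0263
```

```bash
python3 - <<'E'
from h import *
from rig import imaging
for n in ["scene","top"]:
    d=imaging.get_image(n); np.savez(f"pics/{n}5.npz",**d)
crop(load("scene5"),210,130,120,110,5,"pics/s6.png")
crop(load("top5"),220,180,80,80,7,"pics/t6.png")
E
python3 plan.py 0.539 -0.0936 0.05 84.8 8
```

```text
t 7.2667 pos [ 0.5378 -0.0909  0.0727] yawY 84.93154581271556 F [ 0.2121 -0.6907 -1.0399] w 0.0265
dist/row 0.0028653659525565544 rot total [ 0.0005 -0.0034  0.0023]
[-0.0002 -0.0003  0.0028] [ 0.0001 -0.0004  0.0003]
[-0.0002 -0.0003  0.0028] [ 0.0001 -0.0004  0.0003]
[-0.0002 -0.0003  0.0028] [ 0.0001 -0.0004  0.0003]
[-0.0002 -0.0003  0.0028] [ 0.0001 -0.0004  0.0003]
[-0.0002 -0.0003  0.0028] [ 0.0001 -0.0004  0.0003]
[-0.0002 -0.0003  0.0028] [ 0.0001 -0.0004  0.0003]
[-0.0002 -0.0003  0.0028] [ 0.0001 -0.0004  0.0003]
[-0.0002 -0.0003  0.0028] [ 0.0001 -0.0004  0.0003]
```

View pics/s6.png

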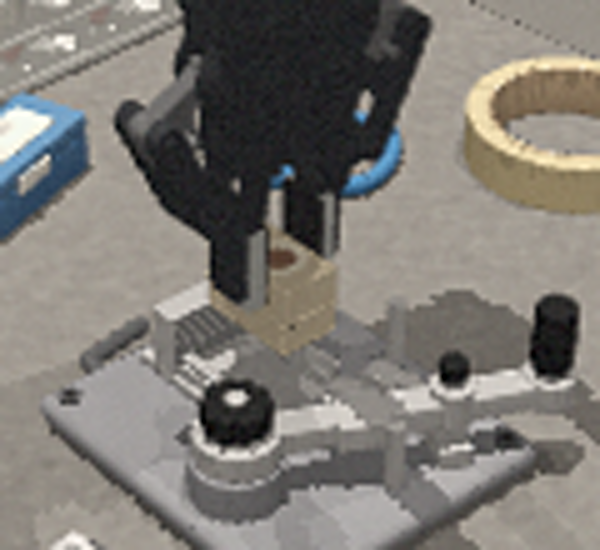

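View pics/t6.png

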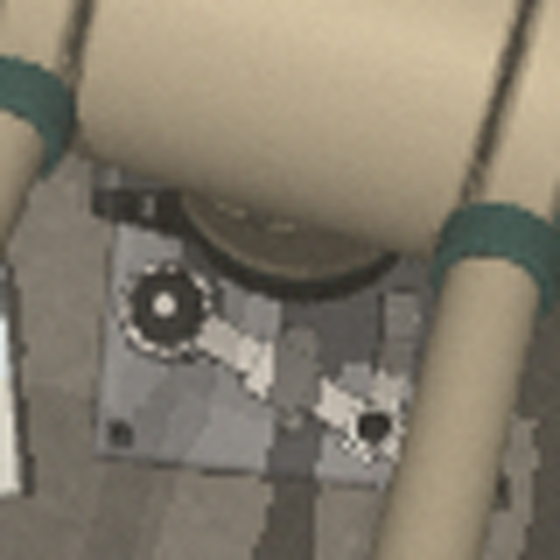

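The block hangs over the channel between jaw and open arm (its lower near corner at about (287,353) in the scene crop). The top view is hidden by the arm, so I'll check the position in the scene view.

```bash
python3 - <<'E'
from h import *
np.set_printoptions(precision=4,suppress=True)
s=load("scene5")
q=(np.array([(287,353),(335,324),(285,310),(336,282)],float)+.5)/5-.5+[210,130]
print(plane(s,q[:2],.0547),plane(s,q[2:],.0867))
a=np.radians(-5.2);R=np.array([[np.cos(a),-np.sin(a)],[np.sin(a),np.cos(a)]])
c=np.array([.5378,-.0909])-[.0005,0]
for p in [(-22.5,13.5),(-22.5,-13.5)]: print(c+R@np.array(p)/1000)
# channel check: rails' end corners
g=cv2.imread("pics/s1.png")
cv2.imwrite("pics/s7.png",cv2.resize(s["image"][150:230,210:290,::-1],None,fx=1,fy=1))
s0=load("scene0"); crop(s0,232,178,55,45,12,"pics/s8.png")
E
```

```text
[[ 0.5199 -0.0802  0.0547]
 [ 0.519  -0.1064  0.0547]] [[ 0.5105 -0.0682  0.0867]
 [ 0.5087 -0.094   0.0867]]
[ 0.5161 -0.0754]
[ 0.5137 -0.1023]
```

View pics/s8.png

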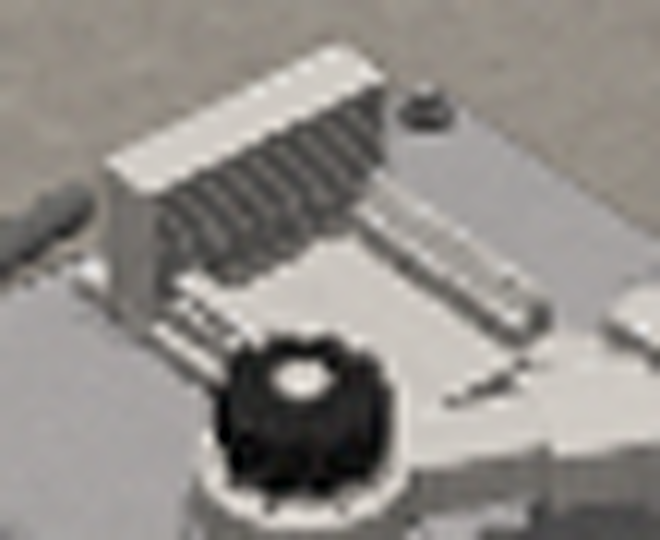

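```bash
python3 - <<'E'
from h import *
np.set_printoptions(precision=4,suppress=True)
s=load("scene0")
q=(np.array([(352,232),(505,343),(230,285)],float)+.5)/12-.5+[232,178]
a=np.radians(-5.2);R=np.array([[np.cos(a),-np.sin(a)],[np.sin(a),np.cos(a)]])
P=plane(s,q,.02)[:,:2];print(P,((P-[.547,-.0943])@R)*1000)
s=load("scene5"); crop(s,240,170,45,40,14,"pics/s9.png")
E
```

```text
[[ 0.5659 -0.1121]
 [ 0.5271 -0.1082]
 [ 0.5705 -0.0873]] [[ 20.4359 -16.0447]
 [-18.5788 -15.6227]
 [ 22.7875   9.1266]]
```

View pics/s9.png

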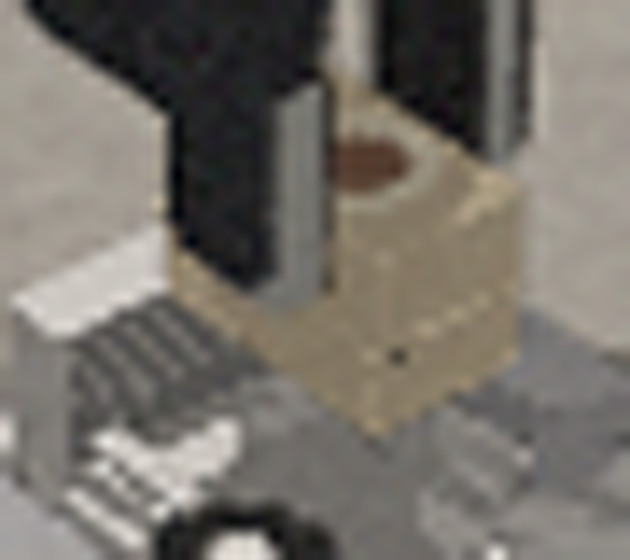

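The block hangs square over the channel (corners at about (380,435) and (520,350) in the crop). The rail back-projects to y = -15.8 mm in seat axes against an expected -15.5, so the seat estimate holds. Next is a slow descent.

apply_moves(moves=[0.018, -0.0003, -0.001, 0.004, 0, 0, 0, 0.018, -0.0003, -0.001, 0.004, 0, 0, 0, 0.018, -0.0003, -0.001, 0.004, 0, 0, 0, 0.018, 0, 0, 0.004, 0, 0, 0, 0.018, 0, 0, 0.004, 0, 0, 0, 0.018, 0, 0, 0.0025, 0, 0, 0, 0.018, 0, 0, 0, 0, 0, 0, 0.018, 0, 0, 0, 0, 0, 0])

```text
clock: 7.93
position: [0.5389, -0.0949, 0.0481]
ee_rot: [-0.001, 0.045, 0.999, 0.0]
contact_force: [-0.1, -0.5, -0.3]
width: 0.0259
```

```bash
python3 plan.py 0.539 -0.0938 0.039 84.8 8
```

```text
t 7.9333 pos [ 0.5389 -0.0949  0.0481] yawY 84.89459474049319 F [-0.1261 -0.4646 -0.3274] w 0.0259
dist/row 0.0011422423840278912 rot total [ 0.0002 -0.0024  0.0017]
[-0.      0.0001  0.0011] [ 0.     -0.0003  0.0002]
[-0.      0.0001  0.0011] [ 0.     -0.0003  0.0002]
[-0.      0.0001  0.0011] [ 0.     -0.0003  0.0002]
[-0.      0.0001  0.0011] [ 0.     -0.0003  0.0002]
[-0.      0.0001  0.0011] [ 0.     -0.0003  0.0002]
[-0.      0.0001  0.0011] [ 0.     -0.0003  0.0002]
[-0.      0.0001  0.0011] [ 0.     -0.0003  0.0002]
[-0.      0.0001  0.0011] [ 0.     -0.0003  0.0002]
```

apply_moves(moves=[0.018, 0, 0.0005, 0.0015, 0, 0, 0, 0.018, 0, 0.0005, 0.0015, 0, 0, 0, 0.018, 0, 0, 0.0015, 0, 0, 0, 0.018, 0, 0, 0.0015, 0, 0, 0, 0.018, 0, 0, 0.001, 0, 0, 0, 0.018, 0, 0, 0.001, 0, 0, 0, 0.018, 0, 0, 0, 0, 0, 0, 0.018, 0, 0, 0, 0, 0, 0])

```text
clock: 8.6
position: [0.5393, -0.0937, 0.0397]
ee_rot: [-0.001, 0.044, 0.999, 0.0]
contact_force: [0.1, -0.2, -0.5]
width: 0.0264
```

```bash
python3 - <<'E'
from h import *
from rig import imaging
d=imaging.get_image("scene"); np.savez(f"pics/scene6.npz",**d)
crop(load("scene6"),230,150,70,70,8,"pics/s10.png")
E
python3 plan.py 0.539 -0.0938 0.038 84.8 2
```

```text
t 8.65 pos [ 0.5394 -0.0937  0.0397] yawY 84.90930194524404 F [-0.1628  0.7543 -0.3656] w 0.0262
dist/row 0.0008707185502542427 rot total [ 0.     -0.0013  0.0019]
[ 0.0002 -0.      0.0009] [ 0.     -0.0006  0.001 ]
[ 0.0002 -0.      0.0009] [ 0.     -0.0006  0.001 ]
```

View pics/s10.png

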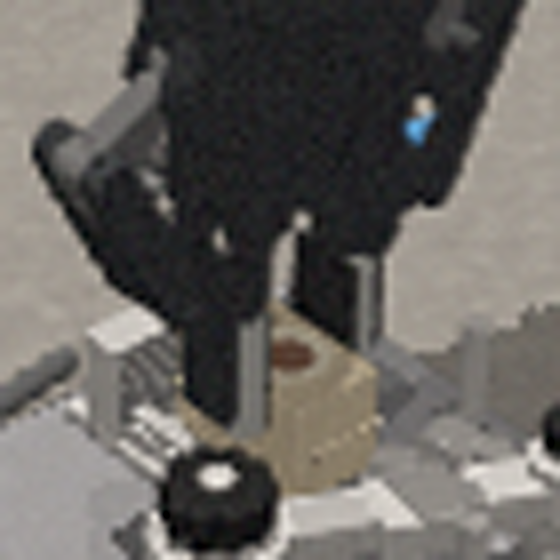

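The block is now between the rails, with its lower edge near the channel floor (about (320,490)). There's no contact force yet, so I'll go down in small steps until it touches.

apply_moves(moves=[0.018, 0, 0, 0.0008, 0, 0, 0, 0.018, 0, 0, 0.0008, 0, 0, 0, 0.018, 0, 0, 0.0005, 0, 0, 0, 0.018, 0, 0, 0.0005, 0, 0, 0, 0.018, 0, 0, 0.0005, 0, 0, 0, 0.018, 0, 0, 0.0003, 0, 0, 0, 0.018, 0, 0, 0, 0, 0, 0, 0.018, 0, 0, 0, 0, 0, 0])

```text
clock: 9.32
position: [0.5395, -0.0938, 0.038]
ee_rot: [0.0, 0.044, 0.999, -0.0]
contact_force: [-1.9, 0.1, 2.4]
width: 0.026
```

apply_moves(moves=[0.018, 0, 0, 0.0005, 0, 0, 0, 0.018, 0, 0, 0.0005, 0, 0, 0, 0.018, 0, 0, 0.0005, 0, 0, 0, 0.018, 0, 0, 0.0005, 0, 0, 0, 0.018, 0, 0, 0, 0, 0, 0, 0.018, 0, 0, 0, 0, 0, 0, 0.018, 0, 0, 0, 0, 0, 0, 0.018, 0, 0, 0, 0, 0, 0])

```text
clock: 9.98
position: [0.5397, -0.0939, 0.038]
ee_rot: [0.0, 0.044, 0.999, -0.0]
contact_force: [-0.8, 0.6, 2.8]
width: 0.0259
```

```bash
python3 plan.py 0.539 -0.0938 0.038 84.8 1
```

```text
t 9.9833 pos [ 0.5397 -0.0939  0.038 ] yawY 84.91031324271526 F [-0.8203  0.5674  2.7605] w 0.0259
dist/row 0.0006779401325955305 rot total [-0.0005  0.0009  0.0019]
[0.0007 0.     0.    ] [-0.0005  0.0009  0.0019]
```

Seated: z stays at 38.0 mm against 37.9 predicted, with 2.8 N upward. I'll open gently and then rise.

apply_moves(moves=[0.03, 0, 0, 0, 0, 0, 0, 0.034, 0, 0, 0, 0, 0, 0, 0.04, 0, 0, 0, 0, 0, 0, 0.048, 0, 0, 0, 0, 0, 0, 0.048, 0, 0, 0, 0, 0, 0, 0.048, 0, 0, -0.004, 0, 0, 0, 0.048, 0, 0, -0.008, 0, 0, 0, 0.048, 0, 0, -0.012, 0, 0, 0])

```text
clock: 10.65
position: [0.538, -0.0934, 0.0598]
ee_rot: [-0.002, 0.044, 0.999, 0.0]
contact_force: [0.0, -0.1, 0.2]
width: 0.0475
```

apply_moves(moves=[0.048, 0, 0, -0.012, 0, 0, 0, 0.048, 0, 0, -0.012, 0, 0, 0, 0.048, 0, 0, -0.012, 0, 0, 0, 0.048, 0, 0, -0.012, 0, 0, 0, 0.048, 0, 0, -0.012, 0, 0, 0, 0.048, 0, 0, -0.012, 0, 0, 0, 0.048, 0, 0, -0.008, 0, 0, 0, 0.048, 0, 0, 0, 0, 0, 0])

```text
clock: 11.32
position: [0.5401, -0.0939, 0.1514]
ee_rot: [0.002, 0.044, 0.999, -0.001]
contact_force: [0.7, -0.7, 0.2]
width: 0.0478
```

```bash
python3 - <<'E'
from h import *
from rig import imaging
d=imaging.get_image("scene"); np.savez(f"pics/scene7.npz",**d)
crop(load("scene7"),220,130,110,100,6,"pics/s11.png")
E
python3 plan.py 0.448 -0.1515 0.15 -5.2 16
```

```text
t 11.3667 pos [ 0.5398 -0.0939  0.1507] yawY 84.90972479224119 F [ 1.0581 -0.0892 -0.2546] w 0.0482
dist/row 0.0067753561237239805 rot total [0.0014 0.0029 1.5727]
[ 0.0054 -0.0041  0.    ] [0.0001 0.0002 0.0983]
[ 0.005  -0.0046  0.    ] [0.0001 0.0002 0.0983]
[ 0.0045 -0.0051  0.    ] [0.0001 0.0002 0.0983]
[ 0.004  -0.0055  0.    ] [0.0001 0.0002 0.0983]
[ 0.0034 -0.0059  0.    ] [0.0001 0.0002 0.0983]
[ 0.0028 -0.0062  0.    ] [0.0001 0.0002 0.0983]
[ 0.0022 -0.0064  0.    ] [0.0001 0.0002 0.0983]
[ 0.0016 -0.0066  0.    ] [0.0001 0.0002 0.0983]
[ 0.0009 -0.0067  0.    ] [0.0001 0.0002 0.0983]
[ 0.0002 -0.0068  0.    ] [0.0001 0.0002 0.0983]
[-0.0004 -0.0068  0.    ] [0.0001 0.0002 0.0983]
[-0.0011 -0.0067  0.    ] [0.0001 0.0002 0.0983]
[-0.0017 -0.0066  0.    ] [0.0001 0.0002 0.0983]
[-0.0024 -0.0063  0.    ] [0.0001 0.0002 0.0983]
[-0.003  -0.0061  0.    ] [0.0001 0.0002 0.0983]
[-0.0036 -0.0058  0.    ] [0.0001 0.0002 0.0983]
```

View pics/s11.png

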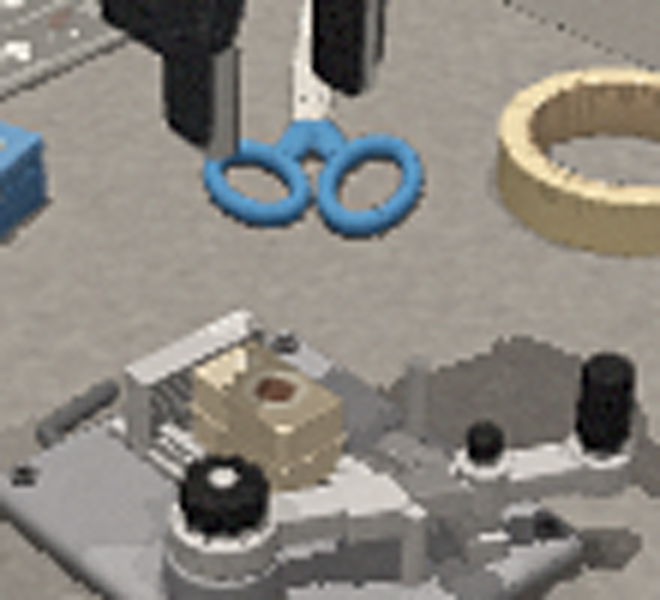

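The block stands flat between the rails (top at about (270,390)), released, and the arm is still open with its handle at (605,400). Next I turn the tool 90° on the way to the handle, staying high.

apply_moves(moves=[0.048, 0.0054, -0.004, 0, 0, 0, 0.104, 0.048, 0.005, -0.0046, 0, 0, 0, 0.104, 0.048, 0.0045, -0.005, 0, 0, 0, 0.104, 0.048, 0.004, -0.0055, 0, 0, 0, 0.104, 0.048, 0.0034, -0.006, 0, 0, 0, 0.104, 0.048, 0.0028, -0.006, 0, 0, 0, 0.104, 0.048, 0.002, -0.0064, 0, 0, 0, 0.104, 0.048, 0.0016, -0.0066, 0, 0, 0, 0.104])

```text
clock: 12.03
position: [0.4886, -0.1201, 0.1456]
ee_rot: [-0.003, 0.461, 0.887, -0.0]
contact_force: [-0.8, 0.5, -0.3]
width: 0.0478
```

```bash
python3 plan.py 0.4488 -0.1517 0.13 -10 8
```

```text
t 12.0333 pos [ 0.4886 -0.1201  0.1456] yawY 35.10855967469287 F [-0.7624  0.5145 -0.3312] w 0.0478
dist/row 0.0066485654391607125 rot total [-0.0049 -0.0036  0.7873]
[-0.0004 -0.0063  0.002 ] [-0.0006 -0.0005  0.0984]
[-0.001  -0.0063  0.002 ] [-0.0006 -0.0005  0.0984]
[-0.0016 -0.0061  0.002 ] [-0.0006 -0.0005  0.0984]
[-0.0022 -0.006   0.002 ] [-0.0006 -0.0005  0.0984]
[-0.0028 -0.0057  0.002 ] [-0.0006 -0.0005  0.0984]
[-0.0033 -0.0054  0.002 ] [-0.0006 -0.0005  0.0984]
[-0.0038 -0.0051  0.002 ] [-0.0006 -0.0005  0.0984]
[-0.0043 -0.0047  0.002 ] [-0.0006 -0.0005  0.0984]
```

apply_moves(moves=[0.048, -0.0004, -0.0063, 0.002, 0, 0, 0.1, 0.048, -0.001, -0.006, 0.002, 0, 0, 0.1, 0.048, -0.0016, -0.006, 0.002, 0, 0, 0.1, 0.048, -0.002, -0.006, 0.002, 0, 0, 0.1, 0.048, -0.0028, -0.0055, 0.002, 0, 0, 0.1, 0.048, -0.0033, -0.005, 0.002, 0, 0, 0.1, 0.048, -0.0038, -0.004, 0.002, 0, 0, 0.1, 0.048, -0.002, -0.002, 0, 0, 0, 0.05])

```text
clock: 12.7
position: [0.4453, -0.1475, 0.1251]
ee_rot: [-0.009, 0.767, 0.641, -0.004]
contact_force: [0.5, -0.5, 0.2]
width: 0.0482
```

```bash
python3 plan.py 0.4488 -0.1517 0.10 -10 6; python3 - <<'E'
from h import *
from rig import imaging
d=imaging.get_image("scene"); np.savez(f"pics/scene8.npz",**d)
crop(load("scene8"),230,90,120,130,4.5,"pics/s12.png")
E
python3 plan.py 0.4488 -0.1517 0.09 -10 6
```

```text
t 12.7 pos [ 0.4453 -0.1475  0.1251] yawY -10.226158311337409 F [ 0.5258 -0.5497  0.1696] w 0.0482
dist/row 0.00428682130672585 rot total [-0.0193 -0.0047 -0.004 ]
[-0.0006  0.0008  0.0042] [-0.0032 -0.0008 -0.0007]
[-0.0006  0.0008  0.0042] [-0.0032 -0.0008 -0.0007]
[-0.0006  0.0008  0.0042] [-0.0032 -0.0008 -0.0007]
[-0.0006  0.0007  0.0042] [-0.0032 -0.0008 -0.0007]
[-0.0006  0.0007  0.0042] [-0.0032 -0.0008 -0.0007]
[-0.0006  0.0007  0.0042] [-0.0032 -0.0008 -0.0007]
t 12.75 pos [ 0.4449 -0.1475  0.1251] yawY -10.245498654713922 F [-1.5981  0.1855 -0.8858] w 0.0479
dist/row 0.005928896471449871 rot total [-0.02   -0.0046 -0.0043]
[-0.0006  0.0009  0.0058] [-0.0033 -0.0008 -0.0007]
[-0.0006  0.0009  0.0058] [-0.0033 -0.0008 -0.0007]
[-0.0006  0.0008  0.0058] [-0.0033 -0.0008 -0.0007]
[-0.0006  0.0008  0.0058] [-0.0033 -0.0008 -0.0007]
[-0.0006  0.0008  0.0058] [-0.0033 -0.0008 -0.0007]
[-0.0006  0.0008  0.0058] [-0.0033 -0.0008 -0.0007]
```

View pics/s12.png

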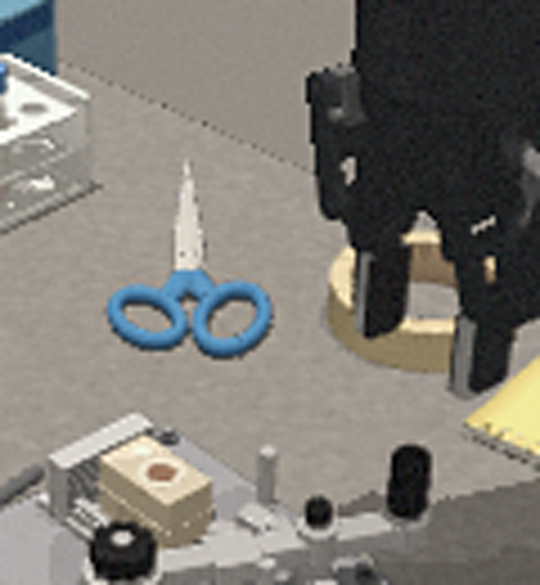

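Fingers are above the handle (410,480), one on each side along the push direction. I'll correct the pose and then lower around it.

apply_moves(moves=[0.048, -0.001, 0.0012, 0.006, -0.005, -0.001, 0, 0.048, -0.001, 0.0012, 0.006, -0.005, -0.001, 0, 0.048, -0.001, 0.001, 0.006, -0.005, -0.001, 0, 0.048, -0.0005, 0.001, 0.006, -0.003, -0.001, 0, 0.048, 0, 0, 0.006, -0.002, 0, 0, 0.048, 0, 0, 0.002, 0, 0, 0, 0.048, 0, 0, 0, 0, 0, 0, 0.048, 0, 0, 0, 0, 0, 0])

```text
clock: 13.42
position: [0.4476, -0.1508, 0.0871]
ee_rot: [-0.002, 0.766, 0.643, 0.0]
contact_force: [0.3, 0.6, 0.8]
width: 0.0482
```

```bash
python3 plan.py 0.4488 -0.1517 0.054 -10 8; python3 - <<'E'
from h import *
from rig import imaging
d=imaging.get_image("scene"); np.savez(f"pics/scene9.npz",**d)
crop(load("scene9"),270,130,80,90,6,"pics/s13.png")
E
```

```text
t 13.4167 pos [ 0.4476 -0.1508  0.0871] yawY -9.926704965688641 F [0.2531 0.5709 0.8106] w 0.0482
dist/row 0.00414633613879732 rot total [-0.0023 -0.0021  0.0013]
[-0.0001  0.0002  0.0041] [-0.0003 -0.0003  0.0002]
[-0.0001  0.0002  0.0041] [-0.0003 -0.0003  0.0002]
[-0.0001  0.0002  0.0041] [-0.0003 -0.0003  0.0002]
[-0.0001  0.0002  0.0041] [-0.0003 -0.0003  0.0002]
[-0.0001  0.0002  0.0041] [-0.0003 -0.0003  0.0002]
[-0.0001  0.0002  0.0041] [-0.0003 -0.0003  0.0002]
[-0.0001  0.0002  0.0041] [-0.0003 -0.0003  0.0002]
[-0.0001  0.0002  0.0041] [-0.0003 -0.0003  0.0002]
```

View pics/s13.png

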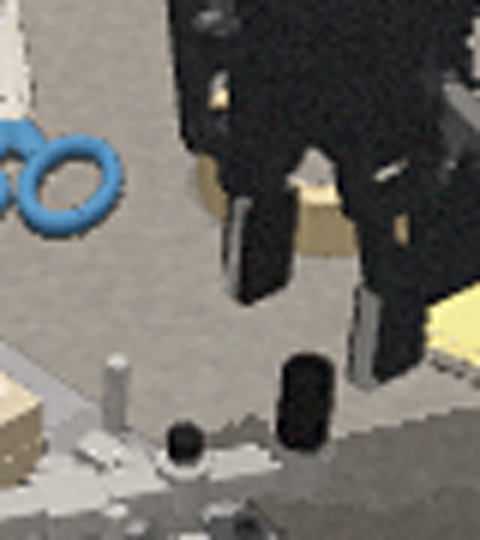

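```bash
python3 - <<'E'
from h import *
s=load("scene9")
c=lambda X:(proj(s,X)-[270,130]+.5)*6-.5
y=np.array([.985,-.174,0]);x=np.array([.174,.985,0])
T=np.array([.4476,-.1508,.0871])
for zz in (.087,.093,.097):
  for sg in(1,-1):
    o=[T*[1,1,0]+[0,0,zz]+sg*y*r+x*l for r in (.024,.036) for l in (-.011,.011)]
    print(zz,sg,c(o).round(0).tolist())
print(c([(.4488,-.1517,.078),(.4488,-.1517,.048)]))
E
```

```text
0.087 1 [[287.0, 293.0], [235.0, 317.0], [262.0, 276.0], [210.0, 299.0]]
0.087 -1 [[394.0, 368.0], [340.0, 393.0], [421.0, 387.0], [368.0, 413.0]]
0.093 1 [[289.0, 278.0], [236.0, 302.0], [264.0, 260.0], [211.0, 283.0]]
0.093 -1 [[396.0, 352.0], [342.0, 377.0], [424.0, 371.0], [370.0, 397.0]]
0.097 1 [[290.0, 267.0], [237.0, 291.0], [265.0, 250.0], [212.0, 273.0]]
0.097 -1 [[397.0, 341.0], [344.0, 367.0], [425.0, 361.0], [372.0, 387.0]]
[[309.28131493 362.48143903]
 [300.60124661 437.76947628]]
```

The finger outlines match the projection (tips about 6 mm behind the TCP at this opening), and the handle lies midway between them at (307,365). I'll lower around it.

apply_moves(moves=[0.044, 0, 0.0004, 0.006, 0, 0, 0, 0.044, 0, 0.0004, 0.006, 0, 0, 0, 0.044, 0, 0.0002, 0.006, 0, 0, 0, 0.044, 0, 0, 0.006, 0, 0, 0, 0.044, 0, 0, 0.006, 0, 0, 0, 0.044, 0, 0, 0.003, 0, 0, 0, 0.044, 0, 0, 0.001, 0, 0, 0, 0.044, 0, 0, 0, 0, 0, 0])

```text
clock: 14.13
position: [0.4493, -0.1511, 0.05]
ee_rot: [-0.001, 0.766, 0.643, 0.0]
contact_force: [-0.7, 0.2, 0.9]
width: 0.044
```

```bash
python3 plan.py 0.4488 -0.1517 0.052 -10 3; python3 - <<'E'
from h import *
from rig import imaging
d=imaging.get_image("scene"); np.savez(f"pics/scene10.npz",**d)
crop(load("scene10"),270,130,80,90,6,"pics/s14.png")
E
```

```text
t 14.1333 pos [ 0.4493 -0.1511  0.05  ] yawY -9.909217048794892 F [-0.69    0.2046  0.9373] w 0.044
dist/row 0.0007248608827058206 rot total [-0.0009 -0.0017  0.0016]
[-0.0002 -0.0001 -0.0007] [-0.0003 -0.0006  0.0005]
[-0.0002 -0.0001 -0.0007] [-0.0003 -0.0006  0.0005]
[-0.0002 -0.0001 -0.0007] [-0.0003 -0.0006  0.0005]
```

View pics/s14.png

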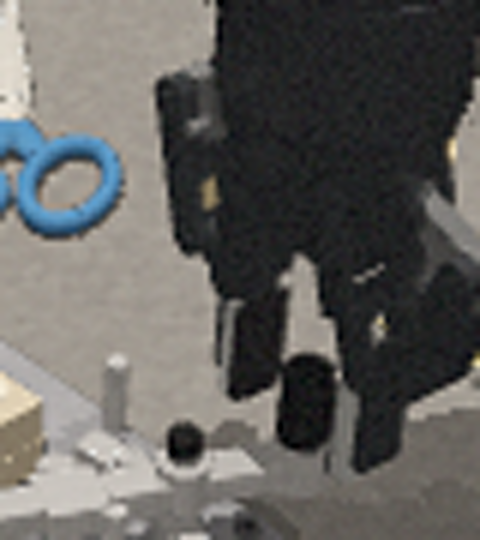

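The handle (305,400) sits between the fingers. I'll narrow the opening and begin pushing.

apply_moves(moves=[0.036, 0, 0, -0.002, 0, 0, 0, 0.028, 0, 0, -0.001, 0, 0, 0, 0.023, 0, 0, 0, 0, 0, 0, 0.023, 0, 0, 0, 0, 0, 0, 0.023, 0, 0, 0, 0, 0, 0, 0.023, 0, 0, 0, 0, 0, 0, 0.023, 0, 0, 0, 0, 0, 0, 0.023, 0, 0, 0, 0, 0, 0], newtons=20)

```text
clock: 14.85
position: [0.4504, -0.1517, 0.0548]
ee_rot: [0.001, 0.766, 0.643, 0.001]
contact_force: [-0.4, 0.9, 0.1]
width: 0.0226
```

```bash
cat > push.py <<'E'
# push.py th_from th_to rows yaw_end : shifts following the handle arc
import sys, numpy as np
from scipy.spatial.transform import Rotation as Ro
from rig import manip
np.set_printoptions(precision=4,suppress=True)
s=manip.get_state(); P=np.array([.5103,-.0429]);a0=np.radians(-119.26)
p=s["position"];q=s["ee_rot"];R=Ro.from_quat([q[1],q[2],q[3],q[0]]);M=R.as_matrix()
print("t",s["clock"],"pos",p,"yawY",np.degrees(np.arctan2(M[1,1],M[0,1])),"F",s["contact_force"],"w",round(s["width"],4))
v=p[:2]-P;print("TCP radius",np.linalg.norm(v),"tcp theta",np.arctan2(v[1],v[0])-a0)
rel=lambda th:P+.125*np.array([np.cos(a0+th),np.sin(a0+th)])
if len(sys.argv)>1:
    th=float(sys.argv[1]);n=int(sys.argv[2]);yaw=np.radians(float(sys.argv[3]))
    Y=np.array([np.cos(yaw),np.sin(yaw),0]);Z=np.array([0,0,-1.]);T=Ro.from_matrix(np.c_[np.cross(Y,Z),Y,Z])
    rv=(R.inv()*T).as_rotvec()/n
    t0=np.arctan2(v[1],v[0])-a0; r0=np.linalg.norm(v)
    pts=[np.r_[P+(r0+(.125-r0)*k/n)*np.array([np.cos(a0+t0+(th-t0)*k/n),np.sin(a0+t0+(th-t0)*k/n)]),p[2]+(.053-p[2])*k/n] for k in range(n+1)]
    for k in range(n):
        print(R.inv().apply(pts[k+1]-pts[k]).round(4),rv.round(4)); R=R*Ro.from_rotvec(rv)
E
python3 push.py 0.2 8 -7
```

```text
t 14.85 pos [ 0.4504 -0.1517  0.0548] yawY -9.904203637551307 F [-0.3999  0.9222  0.1368] w 0.0226
TCP radius 0.12415596883696854 tcp theta 0.007550160756405688
[-0.001   0.0028  0.0002] [ 0.0003 -0.0001 -0.0063]
[-0.001   0.0028  0.0002] [ 0.0003 -0.0001 -0.0063]
[-0.0009  0.0028  0.0002] [ 0.0003 -0.0001 -0.0063]
[-0.0009  0.0029  0.0002] [ 0.0003 -0.0001 -0.0063]
[-0.0008  0.0029  0.0002] [ 0.0003 -0.0001 -0.0063]
[-0.0008  0.0029  0.0002] [ 0.0003 -0.0001 -0.0063]
[-0.0007  0.0029  0.0002] [ 0.0003 -0.0001 -0.0063]
[-0.0007  0.0029  0.0002] [ 0.0003 -0.0001 -0.0063]
```

apply_moves(moves=[0.023, -0.001, 0.003, 0, 0, 0, -0.006, 0.023, -0.001, 0.003, 0, 0, 0, -0.006, 0.023, -0.001, 0.003, 0.0002, 0, 0, -0.006, 0.023, -0.001, 0.003, 0.0002, 0, 0, -0.006, 0.023, -0.0008, 0.003, 0.0002, 0, 0, -0.006, 0.023, -0.0008, 0.003, 0.0002, 0, 0, -0.006, 0.023, -0.0007, 0.003, 0.0002, 0, 0, -0.006, 0.023, -0.0007, 0.003, 0.0002, 0, 0, -0.006])

```text
clock: 15.52
position: [0.4648, -0.1596, 0.0519]
ee_rot: [-0.009, 0.748, 0.664, -0.005]
contact_force: [-4.8, 0.0, 3.1]
width: 0.0233
```

```bash
python3 push.py 0.4 8 -3; python3 - <<'E'
from h import *
from rig import imaging
d=imaging.get_image("scene"); np.savez(f"pics/scene11.npz",**d)
crop(load("scene11"),230,130,110,100,6,"pics/s15.png")
E
```

```text
t 15.5167 pos [ 0.4648 -0.1596  0.0519] yawY -6.754525199126403 F [-4.7772  0.0112  3.1022] w 0.0233
TCP radius 0.12523052404969967 tcp theta 0.13867273413440695
[-0.0009  0.004  -0.0002] [-0.0024 -0.0007 -0.0082]
[-0.0008  0.004  -0.0002] [-0.0024 -0.0007 -0.0082]
[-0.0007  0.004  -0.0002] [-0.0024 -0.0007 -0.0082]
[-0.0006  0.004  -0.0002] [-0.0024 -0.0007 -0.0082]
[-0.0005  0.004  -0.0002] [-0.0024 -0.0007 -0.0082]
[-0.0004  0.0041 -0.0002] [-0.0024 -0.0007 -0.0082]
[-0.0003  0.0041 -0.0002] [-0.0024 -0.0007 -0.0082]
[-0.0002  0.0041 -0.0001] [-0.0024 -0.0007 -0.0082]
```

View pics/s15.png

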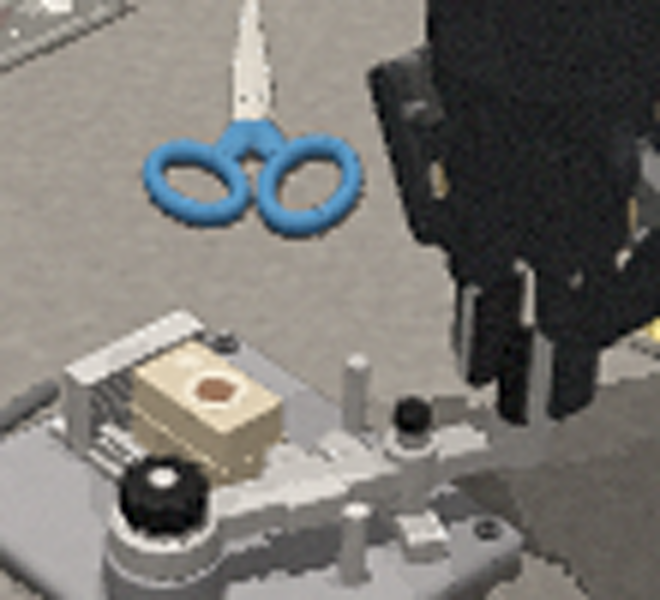

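The arm is swinging in: the handle is between the fingers at about (510,370) and the pawl knob is at (410,412). The block is untouched. I'll continue.

apply_moves(moves=[0.023, -0.0009, 0.0035, -0.0005, -0.002, 0, -0.008, 0.023, -0.0008, 0.0035, -0.0005, -0.002, 0, -0.008, 0.023, -0.0007, 0.0035, -0.0003, -0.002, 0, -0.008, 0.023, -0.0006, 0.0035, -0.0002, -0.002, 0, -0.008, 0.023, -0.0005, 0.0035, 0, -0.002, 0, -0.008, 0.023, -0.0004, 0.0035, 0, -0.002, 0, -0.008, 0.023, -0.0003, 0.0035, 0, -0.002, 0, -0.008, 0.023, -0.0002, 0.0035, 0, -0.002, 0, -0.008])

```text
clock: 16.23
position: [0.4894, -0.1677, 0.0516]
ee_rot: [-0.007, 0.723, 0.691, -0.003]
contact_force: [-7.7, -1.5, 5.2]
width: 0.0226
```

```bash
python3 push.py 0.45 8 -2
```

```text
t 16.2333 pos [ 0.4894 -0.1677  0.0516] yawY -2.541363494700966 F [-7.6691 -1.5052  5.1789] w 0.0226
TCP radius 0.12656741543991132 tcp theta 0.34514131200051534
[ 0.      0.0017 -0.0002] [-0.0018 -0.0007 -0.0012]
[ 0.      0.0017 -0.0002] [-0.0018 -0.0007 -0.0012]
[ 0.      0.0017 -0.0002] [-0.0018 -0.0007 -0.0012]
[ 0.0001  0.0017 -0.0002] [-0.0018 -0.0007 -0.0012]
[ 0.0001  0.0017 -0.0002] [-0.0018 -0.0007 -0.0012]
[ 0.0001  0.0017 -0.0002] [-0.0018 -0.0007 -0.0012]
[ 0.0001  0.0016 -0.0002] [-0.0018 -0.0007 -0.0012]
[ 0.0001  0.0016 -0.0002] [-0.0018 -0.0007 -0.0012]
```

apply_moves(moves=[0.023, 0, 0, -0.001, -0.002, 0, 0, 0.023, 0, 0.001, -0.001, -0.002, 0, 0, 0.023, 0, 0.003, -0.001, -0.002, 0, 0, 0.023, 0, 0.003, -0.0008, -0.002, 0, -0.003, 0.023, 0, 0.003, -0.0005, -0.002, 0, -0.003, 0.023, 0, 0.003, -0.0005, -0.002, 0, -0.003, 0.023, 0.0001, 0.003, -0.0005, -0.002, 0, -0.003, 0.023, 0.0001, 0.003, -0.0005, -0.002, 0, -0.003])

```text
clock: 16.9
position: [0.5009, -0.1698, 0.0525]
ee_rot: [-0.007, 0.715, 0.699, -0.005]
contact_force: [-6.9, -2.2, -1.3]
width: 0.023
```

```bash
python3 push.py 0.53 8 0; python3 - <<'E'
from h import *
from rig import imaging
d=imaging.get_image("scene"); np.savez(f"pics/scene12.npz",**d)
crop(load("scene12"),230,130,110,100,6,"pics/s16.png")
E
python3 push.py
```

```text
t 16.9 pos [ 0.5009 -0.1698  0.0525] yawY -1.2375564380537656 F [-6.9402 -2.1828 -1.2866] w 0.023
TCP radius 0.12722886666415462 tcp theta 0.43642261513101754
[ 0.0002  0.0015 -0.0001] [-0.0021 -0.0005 -0.0027]
[ 0.0002  0.0015 -0.0001] [-0.0021 -0.0005 -0.0027]
[ 0.0002  0.0015 -0.0001] [-0.0021 -0.0005 -0.0027]
[ 0.0002  0.0015 -0.0001] [-0.0021 -0.0005 -0.0027]
[ 0.0003  0.0015 -0.0001] [-0.0021 -0.0005 -0.0027]
[ 0.0003  0.0015 -0.0001] [-0.0021 -0.0005 -0.0027]
[ 0.0003  0.0015 -0.0001] [-0.0021 -0.0005 -0.0027]
[ 0.0003  0.0015 -0.0001] [-0.0021 -0.0005 -0.0027]
t 16.95 pos [ 0.5014 -0.1699  0.0526] yawY -1.2352401925171743 F [-4.0571 -2.1626 -2.2144] w 0.0231
TCP radius 0.12731161644981434 tcp theta 0.4406944639272521
```

View pics/s16.png

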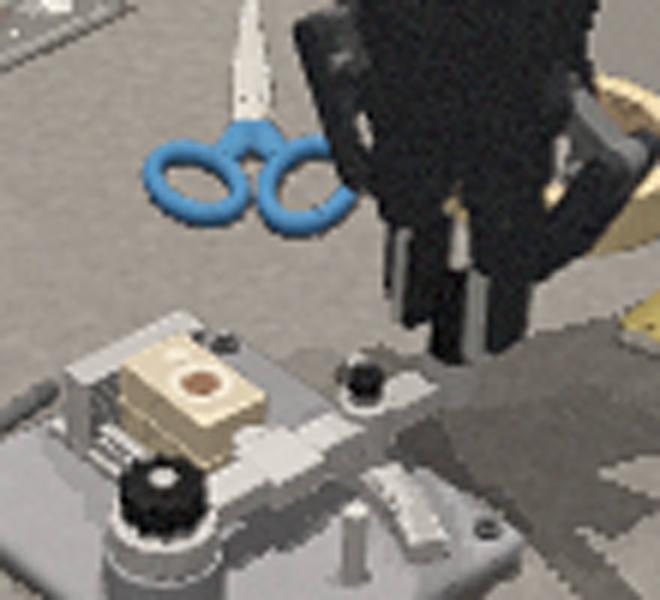

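The shoe is now pushing the block towards the jaw (block at about (195,400), moved from (210,410)), and the arm is near 0.42. I'll keep on to the stop.

apply_moves(moves=[0.023, 0.0005, 0.003, 0, -0.002, 0, -0.002, 0.023, 0.0005, 0.003, 0, -0.002, 0, -0.002, 0.023, 0.0005, 0.003, 0, -0.002, 0, -0.002, 0.023, 0.0005, 0.003, 0, -0.002, 0, -0.002, 0.023, 0.0005, 0.003, 0, -0.002, 0, -0.002, 0.023, 0.0005, 0.003, 0, -0.002, 0, -0.002, 0.023, 0.0005, 0.003, 0, -0.001, 0, -0.002, 0.023, 0.0005, 0.003, 0, -0.001, 0, -0.002])

```text
clock: 17.62
position: [0.5113, -0.1709, 0.0521]
ee_rot: [-0.01, 0.705, 0.709, -0.013]
contact_force: [-10.5, -3.0, 6.7]
width: 0.023
```

```bash
python3 push.py 0.55 8 0
```

```text
t 17.6167 pos [ 0.5113 -0.1709  0.0521] yawY 0.38856869608204264 F [-10.5149  -3.016    6.7133] w 0.023
TCP radius 0.1280053026471184 tcp theta 0.518847223480593
[ 0.0004  0.0005 -0.0001] [-0.0042  0.0005  0.0009]
[ 0.0004  0.0005 -0.0001] [-0.0042  0.0005  0.0009]
[ 0.0004  0.0005 -0.0001] [-0.0042  0.0005  0.0009]
[ 0.0004  0.0005 -0.0001] [-0.0042  0.0005  0.0009]
[ 0.0004  0.0005 -0.0001] [-0.0042  0.0005  0.0009]
[ 0.0004  0.0005 -0.0001] [-0.0042  0.0005  0.0009]
[ 0.0004  0.0005 -0.0001] [-0.0042  0.0005  0.0009]
[ 0.0004  0.0005 -0.0001] [-0.0042  0.0005  0.0009]
```

apply_moves(moves=[0.023, 0.0005, 0.003, -0.0008, -0.003, 0, 0, 0.023, 0.0005, 0.003, -0.0008, -0.003, 0, 0, 0.023, 0.0004, 0.003, -0.0008, -0.003, 0, 0, 0.023, 0.0004, 0.003, -0.0005, -0.003, 0, 0, 0.023, 0.0003, 0.003, -0.0005, -0.003, 0, 0, 0.023, 0.0003, 0.003, -0.0005, -0.003, 0, 0, 0.023, 0.0003, 0.003, -0.0005, -0.002, 0, 0, 0.023, 0.0003, 0.003, -0.0005, -0.002, 0, 0])

```text
clock: 18.28
position: [0.5106, -0.1708, 0.0519]
ee_rot: [-0.02, 0.7, 0.714, -0.025]
contact_force: [-9.3, -2.3, 2.7]
width: 0.0228
```

```bash
python3 push.py; python3 - <<'E'
from h import *
from rig import imaging
d=imaging.get_image("scene"); np.savez(f"pics/scene13.npz",**d)
d=imaging.get_image("top"); np.savez(f"pics/top13.npz",**d)
crop(load("scene13"),230,130,110,100,6,"pics/s17.png")
crop(load("top13"),220,180,80,80,7,"pics/t17.png")
E
python3 push.py
```

```text
t 18.2833 pos [ 0.5106 -0.1708  0.0519] yawY 1.1117548466831089 F [-9.3032 -2.3322  2.6903] w 0.0228
TCP radius 0.1279318242784852 tcp theta 0.5131821685159532
t 18.3833 pos [ 0.5106 -0.1708  0.0518] yawY 1.1237403456045438 F [-10.508   -3.6602   3.4077] w 0.0227
TCP radius 0.12790592338524334 tcp theta 0.5133768506268004
```

View pics/s17.png

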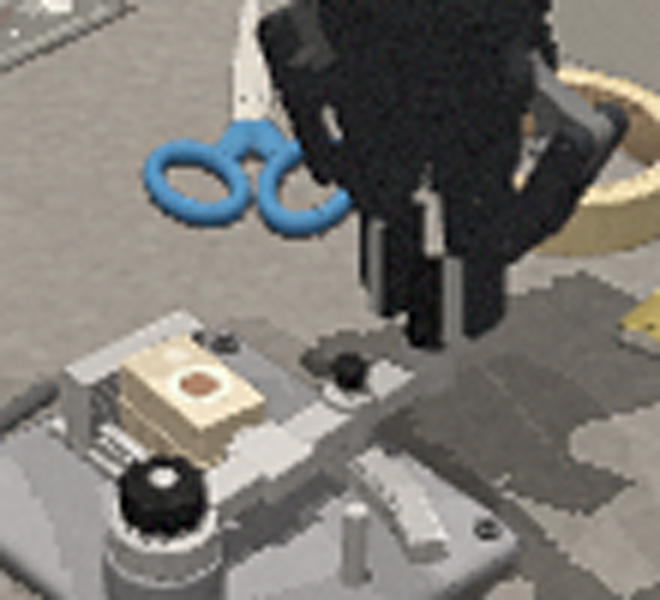

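View pics/t17.png

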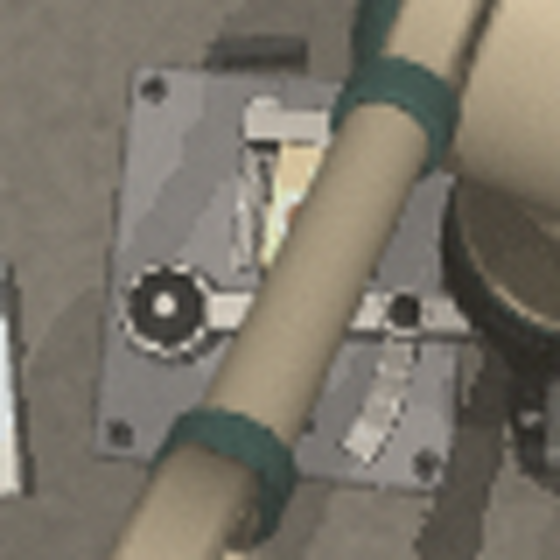

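```bash
python3 - <<'E'
from h import *
np.set_printoptions(precision=4,suppress=True)
t0=load("top0")
def dark(d,x0,y0,x1,y1,th=70):
    g=cv2.resize(d["image"].max(2)[y0:y1,x0:x1],None,fx=8,fy=8,interpolation=cv2.INTER_CUBIC); m=(g<th).astype(np.uint8)
    n,l,st,c=cv2.connectedComponentsWithStats(m); i=1+np.argmax(st[1:,4]); return (c[i]+.5)/8-.5+[x0,y0],st[i,4]/64,st[i,:4]/8
P0,P1=px("t",[(351,261)])[0],(np.array([166,305])+.5)/7-.5+[220,180]
K0=dark(t0,267,235,279,247);print(K0)
for n in("top13",):
    t1=load(n);K1=dark(t1,273,220,283,230);print(K1)
a=plane(t0,[P0,K0[0]],.06);b=plane(t1,[P1,K1[0]],.06);print(a,b)
f=lambda p:np.arctan2(*(p[1]-p[0])[[1,0]]);print("theta top",f(b)-f(a),"radii",np.linalg.norm(a[1]-a[0]),np.linalg.norm(b[1]-b[0]), "abs",np.degrees(f(b)))
# scene: pawl
s0=load("scene0");s1=load("scene13")
A=plane(s0,px("s",[(311,173),(528,133)]),.06)
B=plane(s1,(np.array([(162,480),(350,360)],float)+.5)/6-.5+[230,130],.06)
print(A,B,"theta scene",f(B)-f(A),np.linalg.norm(B[1]-B[0]),np.linalg.norm(A[1]-A[0]))
E
```

```text
(array([272.8825, 240.3855]), np.float64(10.859375), array([4.375, 4.375, 4.25 , 3.25 ]))
(array([277.5432, 223.8921]), np.float64(12.140625), array([3.125, 2.25 , 3.625, 4.125]))
[[ 0.5101 -0.0431  0.06  ]
 [ 0.4677 -0.1165  0.06  ]] [[ 0.5099 -0.0436  0.06  ]
 [ 0.5081 -0.1283  0.06  ]]
theta top 0.5024340618298067 radii 0.0847054211749894 0.08466096536169629 abs -91.24267914848947
[[ 0.5106 -0.0427  0.06  ]
 [ 0.4689 -0.1166  0.06  ]] [[ 0.5101 -0.0416  0.06  ]
 [ 0.5091 -0.1279  0.06  ]] theta scene 0.5023294166050272 0.0862942917010175 0.08483606686137657
```

Both views give an arm angle of 0.502 rad, so the arm is at its stop, with the block against the jaw (block at (195,395), shoe at its back). The push is about 10.5 N and the tool has tilted about 4°. I'll firm the push and ease the tilt, then recheck.

apply_moves(moves=[0.023, 0.0002, 0.004, -0.0008, -0.008, 0, 0, 0.023, 0.0002, 0.004, -0.0008, -0.008, 0, 0, 0.023, 0, 0.004, -0.0008, -0.008, 0, 0, 0.023, 0, 0.0045, -0.0005, -0.008, 0, 0, 0.023, 0, 0.0045, -0.0005, -0.008, 0, 0, 0.023, 0, 0.0045, -0.0005, -0.008, 0, 0, 0.023, 0, 0.0045, -0.0003, -0.008, 0, 0, 0.023, 0, 0.0045, -0.0003, -0.008, 0, 0])

```text
clock: 19.05
position: [0.5108, -0.1707, 0.0516]
ee_rot: [-0.024, 0.695, 0.719, -0.027]
contact_force: [-13.5, -2.4, 8.0]
width: 0.0231
```

```bash
python3 push.py; python3 - <<'E'
from h import *
from rig import imaging
d=imaging.get_image("scene"); np.savez(f"pics/scene14.npz",**d)
d=imaging.get_image("top"); np.savez(f"pics/top14.npz",**d)
crop(load("scene14"),230,130,110,100,6,"pics/s18.png")
crop(load("top14"),220,180,80,80,7,"pics/t18.png")
E
python3 push.py
```

```text
t 19.05 pos [ 0.5108 -0.1707  0.0516] yawY 1.9427787810886157 F [-13.541   -2.3827   8.0221] w 0.0231
TCP radius 0.12776052756597728 tcp theta 0.5142528983230574
t 19.15 pos [ 0.5108 -0.1707  0.0516] yawY 1.9431479578207465 F [-13.3806  -2.0541   7.4741] w 0.0228
TCP radius 0.12775307294073082 tcp theta 0.5144584797736853
```

View pics/s18.png

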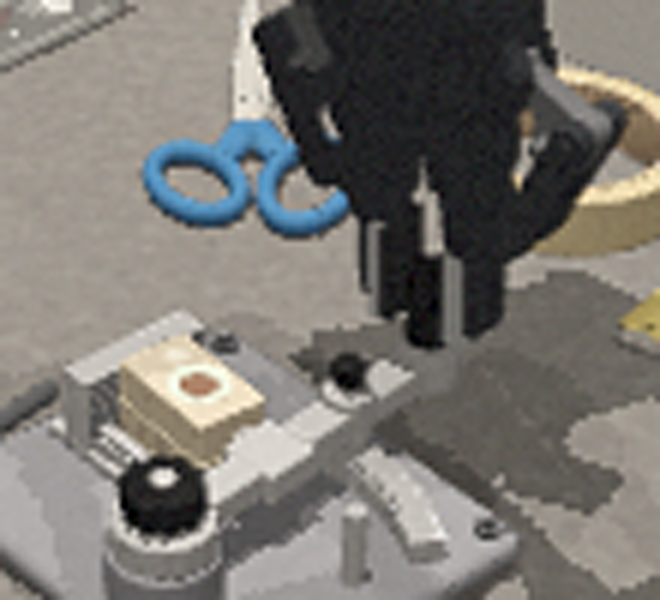

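View pics/t18.png

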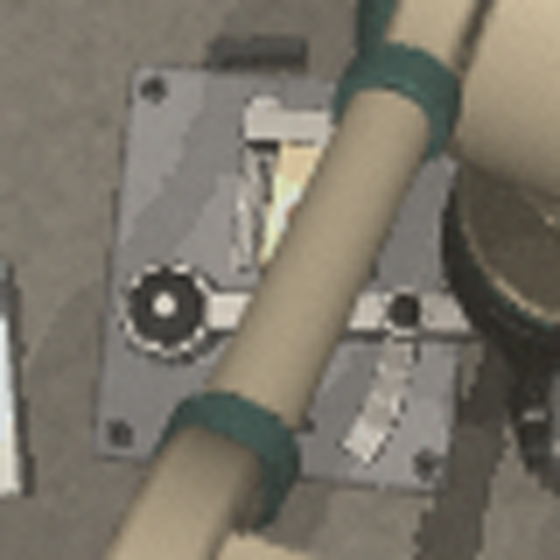

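```bash
python3 - <<'E'
from h import *
np.set_printoptions(precision=1,suppress=True)
s=load("scene14")
q=(np.array([(264,396),(203,430),(120,374),(188,336)],float)+.5)/6-.5+[230,130]
a=np.radians(-5.2);R=np.array([[np.cos(a),-np.sin(a)],[np.sin(a),np.cos(a)]])
P=plane(s,q,.052)[:,:2];print(((P-[.547,-.0943])@R)*1000)
from rig import manip
st=manip.get_state();print(st["clock"],st["qpos"],st["contact_force"])
E
```

```text
[[-23.2 -10.1]
 [-23.7  16.6]
 [ 15.8  17.7]
 [ 17.2 -12.9]]
19.15 [-0.4  0.4  1.8 -0.   1.  -0.4] [-13.4  -2.1   7.5]
```

```bash
python3 - <<'E'
from h import *
np.set_printoptions(precision=1,suppress=True)
s=load("scene14"); crop(s,236,178,45,42,14,"pics/s19.png")
a=np.radians(-5.2);R=np.array([[np.cos(a),-np.sin(a)],[np.sin(a),np.cos(a)]])
w=lambda p:np.r_[np.array([.547,-.0943])+R@np.array(p[:2])/1000,p[2]/1000]
for p in [(-22.5,-13.5,52),(-22.5,13.5,52),(22.5,13.5,52),(22.5,-13.5,52),(22.5,25,48),(22.5,-25,48)]: print(p,(proj(s,[w(p)])-[236,178]+.5)*14-.5)
E
```

```text
(-22.5, -13.5, 52) [[547.5 240.4]]
(-22.5, 13.5, 52) [[401.4 318.7]]
(22.5, 13.5, 52) [[189.2 167.6]]
(22.5, -13.5, 52) [[334.2  94.1]]
(22.5, 25, 48) [[126.4 222.4]]
(22.5, -25, 48) [[394.2  85.9]]
```

View pics/s19.png

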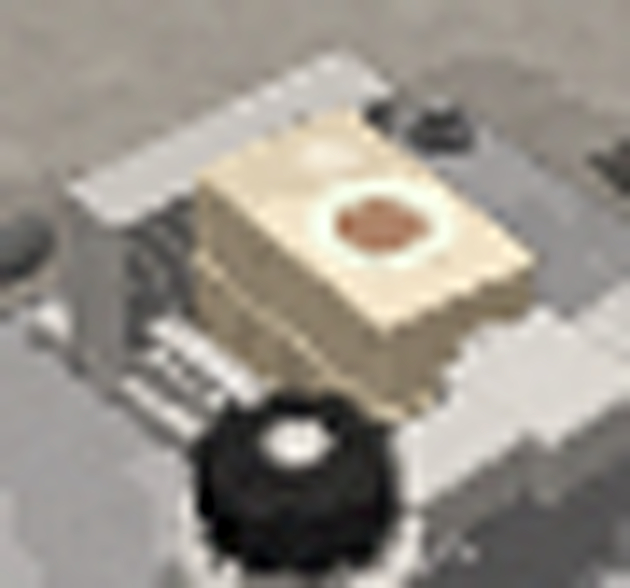

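The block's far top edge looks 2–3 mm short of where jaw contact should put it. Before handing in, I'll check that with the depth image and with the earlier picture taken after release.

```bash
cat > chk.py <<'E'
import sys
from h import *
np.set_printoptions(precision=1,suppress=True)
a=np.radians(-5.2);R=np.array([[np.cos(a),-np.sin(a)],[np.sin(a),np.cos(a)]])
def pts(s,box):
    x0,y0,x1,y1=box;X,Y=np.meshgrid(np.arange(x0,x1),np.arange(y0,y1))
    o,v=ray(s,np.c_[X.ravel(),Y.ravel()]);z=s["range_z"][y0:y1,x0:x1].ravel()
    W=o+v*z[:,None]; W[z==0]=np.nan   # v has unit optical-axis depth
    c=s["image"][y0:y1,x0:x1].reshape(-1,3).astype(int)
    S=np.c_[((W[:,:2]-[.547,-.0943])@R)*1000,W[:,2]*1000]
    return S,c
for n in sys.argv[1:]:
    s=load(n);S,c=pts(s,(236,170,285,225))
    m=(abs(S[:,2]-52)<3)&(c[:,0]-c[:,2]>18)&(abs(S[:,0])<45)&(abs(S[:,1])<25)
    B=S[m];print(n,len(B))
    A=np.c_[B[:,:2],np.ones(len(B))];k=np.linalg.lstsq(A,B[:,2],rcond=None)[0];print("plane slopes x,y,z0",np.round(k,3),"x",np.nanpercentile(B[:,0],[1,5,50,95,99]),"y",np.nanpercentile(B[:,1],[1,5,50,95,99]))
    r=cv2.minAreaRect(B[:,:2].astype(np.float32));print("rect",r)
    J=S[(abs(S[:,2]-48)<3)&(c[:,0]-c[:,2]<=18)&(S[:,0]>17)&(S[:,0]<45)&(abs(S[:,1])<27)]
    print("jaw top x",np.nanpercentile(J[:,0],[2,50,98]),"z",np.nanmedian(J[:,2]),"y",np.nanpercentile(J[:,1],[2,98]))
E
python3 chk.py scene7 scene14
```

```text
scene7 217
plane slopes x,y,z0 [ 0.  -0.  52.5] x [-30.6 -29.3  -8.6  12.9  13.9] y [-12.6 -10.8   2.3  13.3  14.2]
rect ((-7.974117279052734, 0.9221315383911133), (46.99632263183594, 27.676122665405273), 1.1196154356002808)
jaw top x [20.6 26.4 34.4] z 48.21241522891939 y [-22.9  26.6]
scene14 193
plane slopes x,y,z0 [ 0.  -0.  52.2] x [-24.  -23.1  -3.6  18.3  20.3] y [-12.3  -9.8   3.1  15.5  16.3]
rect ((-0.3798408508300781, 1.2387619018554688), (29.76212501525879, 48.00542449951172), 86.22929382324219)
jaw top x [20.7 27.9 35.4] z 48.153532942067926 y [-23.1  26.5]
```

```bash
python3 chk.py scene12 scene13 scene14 | grep -v jaw; python3 - <<'E'
from h import *
# sub-pixel displacement of the block's top between views (phase correlation on bone mark)
f=lambda n:load(n)["image"].astype(np.float32).mean(2)[182:206,250:276]
g7=load("scene7")["image"]
for A,B in [("scene12","scene13"),("scene13","scene14"),("scene7","scene12"),("scene7","scene14")]:
    print(A,B,cv2.phaseCorrelate(f(A),f(B),cv2.createHanningWindow((26,24),cv2.CV_32F)))
s=load("scene14");p=proj(s,[(.54,-.094,.052),(.541,-.094,.052)]);print("px per mm x",p[1]-p[0])
def bone(n):
    im=load(n)["image"].astype(int);im=im[175:215,245:285];w=np.clip(im[:,:,0]-im[:,:,1]-30,0,None).astype(float)
    Y,X=np.mgrid[175:215,245:285];u=[(w*X).sum()/w.sum(),(w*Y).sum()/w.sum()]
    return plane(load(n),[u],.052)[0]*1000
for n in("scene7","scene12","scene13","scene14"):print(n,bone(n).round(1))
E
```

```text
scene12 219
plane slopes x,y,z0 [-0.  -0.  52.3] x [-24.6 -23.1  -3.   18.   22.1] y [-12.9 -10.3   2.1  14.3  15.6]
rect ((-0.12926864624023438, 2.2609777450561523), (28.50484275817871, 49.400413513183594), 85.22261810302734)
scene13 201
plane slopes x,y,z0 [ 0.  -0.  52.4] x [-25.3 -22.6  -3.5  18.1  20.9] y [-12.5 -10.    3.3  15.6  16.6]
rect ((-0.8791122436523438, 2.358273506164551), (28.11092185974121, 49.73933029174805), 82.81392669677734)
scene14 193
plane slopes x,y,z0 [ 0.  -0.  52.2] x [-24.  -23.1  -3.6  18.3  20.3] y [-12.3  -9.8   3.1  15.5  16.3]
rect ((-0.3798408508300781, 1.2387619018554688), (29.76212501525879, 48.00542449951172), 86.22929382324219)
scene12 scene13 ((0.41690073168769537, 0.50793389171975), 1.0917822976171234)
scene13 scene14 ((0.5552147723258383, -0.016381577480538922), 0.9907010125893133)
scene7 scene12 ((-1.6548748663275674, -1.1900629357218637), 0.5921006988228104)
scene7 scene14 ((-2.1112939746948385, -1.2055452833984592), 0.5587766413335447)
px per mm x [-0.37425541 -0.21874604]
scene7 [534.5 -92.4  52. ]
scene12 [542.2 -92.7  52. ]
scene13 [542.3 -91.3  52. ]
scene14 [542.1 -91.2  52. ]
```

The bone mark moved 7.7 mm in x, putting the block centre about 0 mm from the seat. It then stayed put while the arm swung on from about 0.42 to 0.50, so the block is against the jaw and the shoe spring is taking up the rest. Handing in with the push held.

```bash
python3 -c "
from rig import manip,workorder
s=manip.get_state();print(s['clock'],s['position'],s['contact_force'],s['width'])
print(workorder.sign_off())"
```

```text
19.15 [ 0.51078228 -0.17065216  0.05160378] [-13.38063964  -2.05412519   7.47410276] 0.02278582208889896
the job is handed in; nothing more can be done
None
```

The block is clamped: it stands flat in the channel against the fixed jaw, and the fingers are still holding the arm on its stop so you can tighten the star knob. I lifted it straight out of the mould and set it down under light contact (about 2.8 N). After letting go, I pushed the handle past the last click to the stop. I handed in at 19.15 s.

**Last checks:**
- **Arm at its stop:** both cameras measured the arm angle at about 0.502 rad just before the final press. After that the fingers moved no further while the push rose from 10 to 13 N.
- **Block against the jaw:** the bone mark moved 7.7 mm towards the jaw, which puts the block centre within about 1 mm of the seat. It then stayed still while the arm closed the rest of the way, so the shoe spring took up the remainder. The depth image shows the top level at 52 mm.

**Checks that disagreed:**
- **Block edges:** the block's edges in the scene picture suggested a 2–3 mm gap at the jaw. I put this down to about 2 mm per pixel and calibration error, because the bone mark stayed put.
- **Position in the channel:** closing the arm moved the block about 1.5 mm sideways, and it stayed between the rails.
- **Tool tilt:** the tool leaned about 4° while pressing and I could not straighten it. It also carries about 7 N of vertical load.

I did not touch the mould top, slide box or forceps, but I did not measure their positions again at the end.

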